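Change over the soap stamping jig

TASK

Change the stamping jig over to the next bar of soap: take the cream bar out of the jig and lay it flat on the pine board, square in the middle of the gap between the two cream bars there, without moving those. Then lay the lavender bar flat in the jig, put the dark wooden guide on top of it inside the four corner posts, and last stand the wooden stamp upright in the guide's round hole, face down on the soap.

Things in the scene. Friction and masses are not known exactly. Their poses are not given: they have to be found in the camera images.
- cream_bar_centre (a point): the cream soap bar that lies in the jig at the start: 72 (x) x 54 (y) x 30 (z) mm, 105 g; this point is its centre, 15 mm above its underside; its x axis is its long direction
- lavender_bar_centre (a point): the only lavender (pale purple) soap bar, lying on the bench: 73 (x) x 53 (y) x 26 (z) mm, 105 g; this point is its centre, 13 mm above its underside; x is its long direction
- guide_centre (a point): the guide, a loose flat dark-wood plate 75 (x) x 58 (y) x 16 (z) mm, 60 g, lying on the bench, with a round 47 mm hole through its middle; this point is the middle of the hole, 8 mm above its underside; x is its long direction; both faces are alike
- stamp_centre (a point): the turned wooden soap stamp, 60 mm tall, 70 g, standing on the bench face down: round foot of 38 mm diameter and 24 mm height, above it a slimmer grip of up to 24 mm diameter from 24 to 60 mm; this point is on its axis, 30 mm above the foot; z points up along the axis; its yaw has no meaning
- stamp_jig: stamping jig, fixed: wooden bed 132 (x) x 94 (y) mm, top 16 mm above the bench; four aluminium angle posts, tops at 56 mm, hold the corners of a pocket 82 (x) x 66 (y) mm, open at the middle 50 mm of its long sides for fingers. Origin: pocket middle at bench height. Bars and guide go with x along the jig's x, either way round; guide underside and stamp foot end 42 mm above the bench
- pine_board: pine board, fixed: 160 (x) x 300 (y) x 16 (z) mm; origin at its middle at bench height, top 16 mm above it; y is its long direction. Two cream bars lie on it about 102 mm either side of the middle, long direction along the board's x, some 150 mm clear between them; the third belongs at the board's middle, turned the same way
- near_bar_centre (a point): cream soap bar on the pine board, at the end nearer to the robot: 69 (x) x 51 (y) x 30 (z) mm; this point is its centre; x is its long direction; loose, to be left where it is
- far_bar_centre (a point): cream soap bar on the pine board, at the end farther from the robot: 67 (x) x 55 (y) x 28 (z) mm; this point is its centre; x is its long direction; loose, to be left where it is
- cooker_hood: white cooker hood, fixed on the wall above the back of the bench, not part of the job: its front face is 0.61 m ahead of the robot base, its underside slopes from 0.55 m above the bench at the front to 0.46 m behind, 0.6 m wide (y -0.41 to 0.20); carry things low and close in front of it so that the wrist stays clear; origin at the middle of its underside
There are look-alikes about, which are no part of the job. What is shaped like the part that bears stamp_centre but orange or yellow is not meant.

How it is judged:
By the outcome, as a careful person would: the job done as asked, in the order asked, and still so for the second after the job is handed in, with the robot touching nothing.
It also fails if it takes over 136 s, if anything falls off the work surface, if the arm or the gripper's body presses on something with over 40 N, if the wrist force passes 120 N, or if a joint passes its speed limit or range.

ROBOT

A 7-joint arm with a two-finger parallel gripper is mounted at the origin on a cart in front of the work surface, level with it; the furniture and walls round the work are solid. World frame = base frame: x ahead of the robot, y to its left, z up, the work surface at z = 0. Lengths are in m, angles in rad, forces in N, time in s.
With the tool pointing down it reaches from about 0.4 to 0.85 m from the base axis. Payload 10.4 kg.
Tool frame: the origin (TCP) lies between the finger pads; the fingertips stand 22 mm ahead of it and the grasp point (between the pads) lies 3 mm ahead of it; z points along the fingers, y is the line along which they close (so a half turn about z gives the same grasp; the last joint's range is limited). The gripper opens to 85 mm and grips with 20 to 120 N. Pads are 22 mm wide; open, the fingers measure 114 mm over their backs; the gripper's body (76 mm by 85 mm) begins 54 mm behind the grasp point. The pads swing forward as they close: fully open they stand 13 mm farther back than shut.
Start: joints at [-1.274, 0.332, -0.065, 1.46, 0.022, 1.35, -0.088], TCP at [0.196, 0.593, 0.253] pointing down, gripper open.
Joint ranges: [-2.6, 2.6], [-0.5, 2.12], [-1.47, 1.34], [0.16, 2.42], [-1.27, 4.41], [0.06, 2.06], [-2.6, 2.6]. Speed limits (rad/s): [2.22, 2.22, 2.79, 2.79, 3.14, 3.14, 3.14].

INTERFACE

Orientations are given as a unit quaternion [x, y, z, w].
In Python, from workcell import manip, camera, ticket, boxes_of, outline_of gives the robot as it stands.
- The arm moves only by the tool carry_out, never from a script. Its argument "deltas" is a list of rows, each a list of 5 numbers: the shift along the tool's x, y, z as a fraction of full scale, then the turn about the tool's z as a fraction of full scale, then the opening, from -1 (shut) to 1 (fully open), so that 0 is half open. In form: [[tx, ty, tz, spin, gripper], ...]. A call has 1 to 20 rows; each row is the pose to reach, as a shift and turn from the pose commanded when the call began, along the tool's axes at that moment; what a row does not reach only later rows make up. Full scale, the value 1, is 150 mm for a shift and 30 degrees for a turn. A row lasts 1/8 s, in which the tool goes at most 62.5 mm and 10.7 degrees, less where a joint would pass 70% of its speed; a pose out of reach is approached as far as the arm can. A call with a number of a shift or a turn outside -1 to 1 is refused whole. A call with a gripper value outside its range is refused whole. The fingers move at their own pace and stop on an object; "force" is the grip in N (left out, the last holds). Time passes only in rows, so rows that repeat a pose let the fingers close. It gives the time, the measured TCP pose, the force, the opening and the grip force at its end, in the units of the state.
- manip.get_obs(): the state, without advancing time (a new reading comes with each control period).
- camera(name): name is "scene" or "top"; returns a dict with "img" (420x560x3 uint8, red, green, blue), "depth" (420x560 float32, m along the optical axis (not along the pixel's ray), 0 where there is no reading), "vertical_fov" (degrees; the focal length in pixels is half the picture's height over the tangent of half this angle, whatever the lens; pixels are square), "cx", "cy" (the principal point, pixels), "R" (3x3) and "t" (3): a world point X has camera coordinates R X + t. Camera axes: x right, y down, z forward; pixel columns grow to the right and rows downward; lengths in m; the calibration is good to about 2 mm. A picture is of the moment at which its call begins.
- ticket.hand_in(): hands the job in; it is judged then, once.
Trained networks look in a picture, given as the dict that the camera call returned (one of the last four; its "shot" number tells which), for a name from the list of things; names that differ only in an ending like _2 or _b are one class to them, and where a whole thing is asked for, a point or a joint stands for the part that bears it (a point fixed in the world has none). Each returns a list of dicts, best first, with "conf" (0 to 1); they miss things now and then, are a little off and sometimes report something else, mostly with a low value. They report only what shows in the picture. A call takes as long as a camera call. They do not tell look-alikes from the thing itself.
- boxes_of(query, picture): "position" ([x, y, z] in m, in world coordinates, good to about 4 mm: the middle of the surface that is visible of it).
- outline_of(query, picture): "region" (420x560 bool, what is visible of it).
The state is a dict: "clock": time; "joint_pos": joint angles; "joint_velocities": joint speeds; "tau": joint torques, N m; "position": TCP position; "ee_rot": TCP orientation; "ft_force": force on the tool from outside, world axes, zero at the start; "torque": the same for the moment, N m; "grip_width": opening from 0.0 (shut) to 1.0 (fully open); "grasp_force": force on a finger pad.
Only numpy, scipy, OpenCV 4.12 (cv2) and the standard library are available. Lean on these libraries where they do the work, as an engineer would, in place of code of your own. Each camera call takes 0.05 s, during which the arm holds its last target. There are 200 camera calls.

## Working session

There is one attempt and no reset: what is moved stays moved. The work goes in short steps, Python scripts to look and compute and a tool call to move; the robot and the scene stay as the last step left them, time stands still between calls to the robot, and variables do not carry over. Pictures are saved under pics/ and viewed, at most 18 in all, crops included, and the job is handed in when it is done.

Besides the shell and the picture viewer there is one more tool, called after ">>>" as name([rows], argument=value, ...), one row to a line, values as JSON. carry_out: Moves the arm, as the interface text tells. Its arguments: {"type":"object","properties":{"deltas":{"type":"array","items":{"type":"array","items":{"type":"number"}}},"force":{"type":"number"}},"required":["deltas"]}

```bash
mkdir -p pics
cat > h.py <<'E'
import numpy as np, cv2
from workcell import manip, camera, ticket, boxes_of, outline_of
def pts(p):
    h,w=p["depth"].shape; f=h/2/np.tan(np.radians(p["vertical_fov"])/2)
    v,u=np.mgrid[:h,:w]; d=p["depth"]
    c=np.stack([(u-p["cx"])/f*d,(v-p["cy"])/f*d,d],-1)
    return (c-p["t"])@p["R"]
def pix(p,X):
    f=420/2/np.tan(np.radians(p["vertical_fov"])/2); c=p["R"]@np.array(X)+p["t"]
    return [round(float(f*c[0]/c[2]+p["cx"])),round(float(f*c[1]/c[2]+p["cy"]))]
def top(p,m,P,band=.006):
    """rect of the top face: centre, size, yaw of long side"""
    ok=m&(p["depth"]>0); Q=P[ok]; z=np.percentile(Q[:,2],90)
    zt=np.median(Q[np.abs(Q[:,2]-z)<band][:,2]); Q=Q[np.abs(Q[:,2]-zt)<band]
    (c,s,a)=cv2.minAreaRect((Q[:,:2]*1000).astype(np.float32))
    if s[0]<s[1]: s=s[::-1]; a+=90
    a=(a+90)%180-90
    return np.round([c[0],c[1],zt*1000,s[0],s[1],a],1)
def save(p,n,crop=None,k=1):
    i=p["img"]
    if crop: i=i[crop[1]:crop[3],crop[0]:crop[2]]
    cv2.imwrite("pics/"+n,cv2.resize(i[:,:,::-1],None,fx=k,fy=k,interpolation=cv2.INTER_CUBIC))
E
python3 - <<'E'
from h import *
for n in ("top","scene"):
    p=camera(n); save(p,n+"0.png",k=1.4); P=pts(p)
    print(n,np.round(-p["R"].T@p["t"],2))
    for q in "cream_bar_centre lavender_bar_centre guide_centre stamp_centre stamp_jig pine_board near_bar_centre far_bar_centre".split():
        print(q)
        for b in boxes_of(q,p)[:5]: print("  b",np.round(b["position"],3),round(b["conf"],2),pix(p,b["position"]))
        for o in outline_of(q,p)[:4]:
            if o["region"].sum()>20: print("  o",top(p,o["region"],P),round(o["conf"],2))
E
```

```text
top [-0.6   0.23  1.78]
cream_bar_centre
  b [ 0.439 -0.078  0.047] 0.58 [315, 261]
  o [443.1 -78.7  51.2  79.3  52.9 -21.4] 0.56
lavender_bar_centre
  b [ 0.49  -0.227  0.025] 0.81 [349, 248]
  o [ 493.6 -231.4   30.6   74.1   50.3  -39.6] 0.52
guide_centre
  b [ 0.448 -0.39   0.015] 0.64 [390, 253]
  o [ 452.9 -392.2   20.6   77.2   62.8   22.4] 0.49
stamp_centre
  b [ 0.44  -0.074  0.046] 0.18 [314, 261]
  o [242.1 263.4  61.6  20.5  17.3 -47.5] 0.64
stamp_jig
  b [ 0.418 -0.08   0.018] 0.98 [316, 269]
pine_board
  b [0.373 0.396 0.017] 0.96 [194, 297]
  o [370.4 398.7  20.6 159.  153.2  85. ] 0.72
near_bar_centre
  b [0.344 0.404 0.044] 0.74 [192, 301]
  o [346.  403.9  49.3  69.5  52.8  82.4] 0.51
far_bar_centre
scene [-0.47  0.52  1.23]
cream_bar_centre
  b [ 0.44  -0.071  0.046] 0.73 [310, 256]
  o [444.1 -78.8  47.2  78.7  53.1 -20. ] 0.57
lavender_bar_centre
  b [0.535 0.391 0.04 ] 0.48 [181, 286]
guide_centre
  b [ 0.439 -0.396  0.017] 0.48 [381, 232]
  o [ 447.8 -390.    16.9   72.9   66.6   28.1] 0.57
stamp_centre
  b [0.435 0.23  0.022] 0.63 [235, 292]
  b [0.233 0.269 0.017] 0.46 [249, 344]
  b [0.516 0.203 0.02 ] 0.42 [233, 274]
  o [238.7 266.3  59.2  18.6  18.4  56.6] 0.62
  o [513.7 198.5  57.6  16.2  14.3 -22.5] 0.53
stamp_jig
  b [ 0.415 -0.06   0.018] 0.58 [311, 267]
  o [445.9 -78.1  50.3  97.6  73.5 -22.3] 0.81
pine_board
  b [0.428 0.402 0.015] 0.56 [189, 314]
  o [443.9 393.1  17.4 301.7 159.9  -4.3] 0.79
near_bar_centre
  b [0.339 0.408 0.046] 0.62 [195, 330]
  o [347.  404.1  46.8  67.8  55.2  81.3] 0.58
far_bar_centre
  b [0.532 0.39  0.042] 0.55 [181, 286]
  o [547.5 385.8  44.5  64.5  54.9  86.9] 0.89
```

View pics/top0.png

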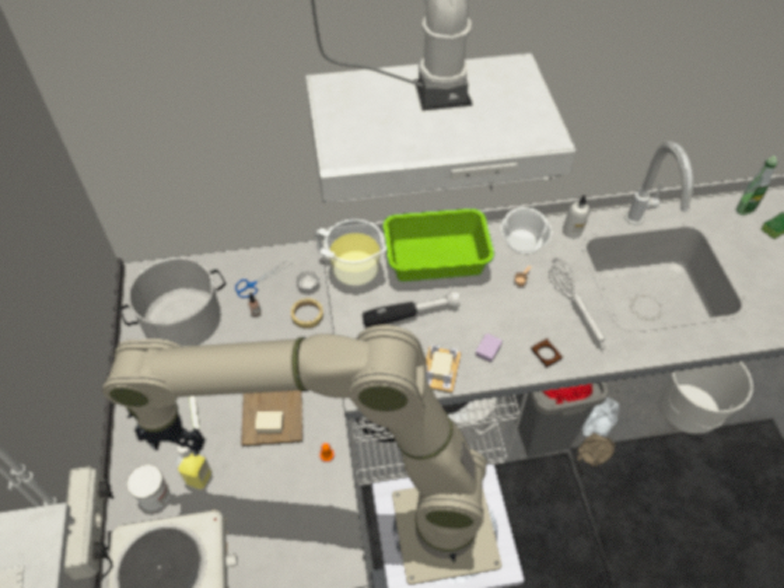

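View pics/scene0.png

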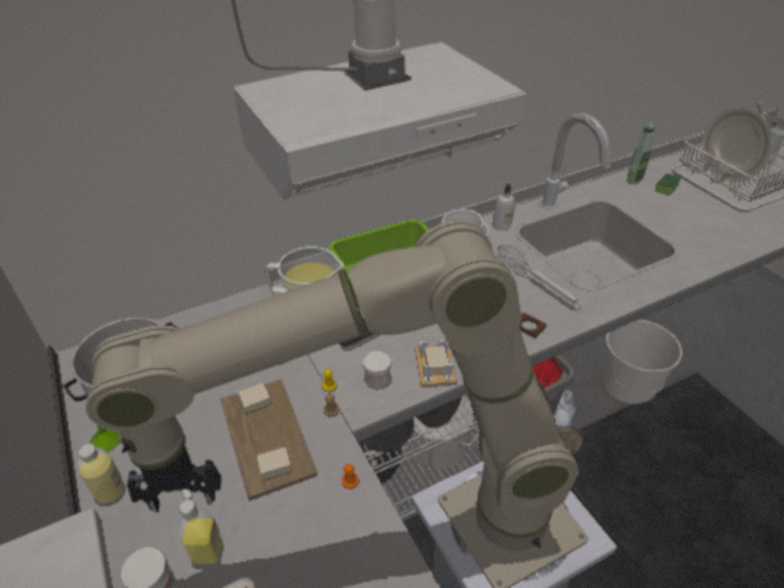

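Stamp look-alikes (scene, original pixels): orange at (250,339), yellow at (235,271) and brown wood at (236,289). I choose the brown one. The guide at (381,232) and the lavender bar at top (349,248) each show only once. Next I refine the poses and check close crops.

```bash
cat >> h.py <<'E'
def plane(p,uv,z):
    f=210/np.tan(np.radians(p["vertical_fov"])/2); uv=np.atleast_2d(uv).astype(float)
    d=np.c_[(uv[:,0]-p["cx"])/f,(uv[:,1]-p["cy"])/f,np.ones(len(uv))]@p["R"]
    c=-p["R"].T@p["t"]
    return (c+d*((z-c[2])/d[:,2])[:,None])[:,:2]
def face(p,m,z,P,band=.007):
    """top-face pixels (by depth) cast onto known height z -> centroid, rect"""
    ok=m&(p["depth"]>0); zs=P[...,2]; zt=np.percentile(zs[ok],80); ok&=abs(zs-zt)<band
    ok=cv2.morphologyEx(ok.astype(np.uint8),cv2.MORPH_OPEN,np.ones((2,2)))>0
    v,u=np.nonzero(ok); X=plane(p,np.c_[u,v],z)*1000
    c,s,a=cv2.minAreaRect(X.astype(np.float32))
    if s[0]<s[1]: s=s[::-1]; a+=90
    return np.round([*X.mean(0),*c,*s,(a+90)%180-90,len(u)],1)
E
python3 - <<'E'
from h import *
H=dict(cream_bar_centre=.046,lavender_bar_centre=.026,guide_centre=.016,near_bar_centre=.046,far_bar_centre=.044,pine_board=.016)
for n in ("top","scene"):
    p=camera(n); P=pts(p); print(n,p["vertical_fov"])
    for q,z in H.items():
        for o in outline_of(q,p)[:1]: print(q,face(p,o["region"],z,P))
    for X in boxes_of("stamp_centre",p): print("stamp",np.round(X["position"],3),X["conf"])
    # jig bed and posts by depth near jig
    d=np.hypot(P[...,0]-.444,P[...,1]+.079)<.1
    for lo,hi,z in ((.010,.024,.016),):
        m=d&(P[...,2]>lo)&(P[...,2]<hi)
        m=cv2.morphologyEx(m.astype(np.uint8),cv2.MORPH_OPEN,np.ones((2,2)))>0
        v,u=np.nonzero(m); c=cv2.minAreaRect((plane(p,np.c_[u,v],z)*1000).astype(np.float32)); print("bed",c)
    a,b=pix(p,[.444,-.079,.03]); i=p["img"][b-25:b+25,a-25:a+25]
    st=pix(p,[.44,.23,.03]); j=p["img"][st[1]-25:st[1]+25,st[0]-25:st[0]+25]
    g=pix(p,[.49,-.3,.02]); k=p["img"][g[1]-25:g[1]+25,g[0]-45:g[0]+45]
    r=np.hstack([i,j,k]); cv2.imwrite(f"pics/c_{n}.png",cv2.resize(r[:,:,::-1],None,fx=4,fy=4,interpolation=cv2.INTER_CUBIC))
    print(n,a,b,st,g)
# heights map of clutter from scene
q=(P[...,0]>.3)&(P[...,0]<.62)&(P[...,1]>-.0)&(P[...,1]<.18)&(P[...,2]>.03)&(P[...,2]<.2)
print("cup",np.round(np.percentile(P[q],[2,50,98],axis=0),3))
s=manip.get_obs(); print(s)
a,b=[cv2.imread(f"pics/c_{n}.png") for n in("top","scene")]; cv2.imwrite("pics/c.png",np.vstack([a,b]))
E
```

```text
top 43.798010518345045
lavender_bar_centre [ 490.7 -230.7  491.  -233.4   72.6   50.7  -40.9  112. ]
guide_centre [ 453.2 -395.   450.  -396.5   78.4   59.3   26.    65. ]
near_bar_centre [345.9 396.5 343.2 399.2  65.   49.1  79.8 126. ]
pine_board [372.3 390.8 369.7 394.7 157.1 152.6  85.  726. ]
stamp [0.238 0.266 0.017] 0.59
bed ((442.2969970703125, -84.36579132080078), (91.06339263916016, 135.692626953125), 72.20746612548828)
top 315 262 [236, 274] [366, 246]
scene 51.47289651129109
cream_bar_centre [439.4 -79.7 438.2 -79.5  72.4  53.  -20.7 198. ]
guide_centre [ 434.4 -396.4  440.8 -390.7   68.8   63.4   20.5  107. ]
near_bar_centre [340.1 403.5 339.9 403.3  66.9  53.8  81.3 307. ]
far_bar_centre [541.1 385.  541.4 385.1  64.2  58.2 -89.4 235. ]
pine_board [ 425.7  393.6  438.3  391.5  302.3  159.3   -4.3 2743. ]
stamp [0.232 0.27  0.021] 0.67
stamp [0.51  0.204 0.02 ] 0.47
bed ((437.88446044921875, -77.68856048583984), (93.87061309814453, 132.70407104492188), 67.53497314453125)
scene 311 257 [235, 290] [353, 232]
cup [[0.452 0.043 0.032]
 [0.479 0.078 0.064]
 [0.616 0.108 0.07 ]]
{'clock': 2.5, 'joint_pos': array([-1.27356461,  0.33221691, -0.06472648,  1.46013456,  0.02161503,
        1.34991265, -0.08849784]), 'joint_velocities': array([-7.02233109e-04,  1.43252320e-03, -1.56758915e-04, -1.80200520e-04,
        3.65566717e-04,  9.71936848e-05, -1.85866850e-04]), 'tau': array([-4.20607012e-04, -6.25208402e+01,  4.88306594e-02, -3.91848350e+01,
        1.64277601e-02,  1.19560875e-03, -1.07878114e-05]), 'position': array([0.19647815, 0.59331383, 0.25331051]), 'ee_rot': array([ 1.59218133e-01,  9.87243428e-01,  1.23380771e-05, -2.51510723e-06]), 'ft_force': array([ 0.24407921,  0.43518696, -0.02145394]), 'torque': array([-0.07161084, -0.00072173, -0.00897223]), 'grasp_force': 0.0, 'grip_width': 1.003271789361534}
```

View pics/c.png

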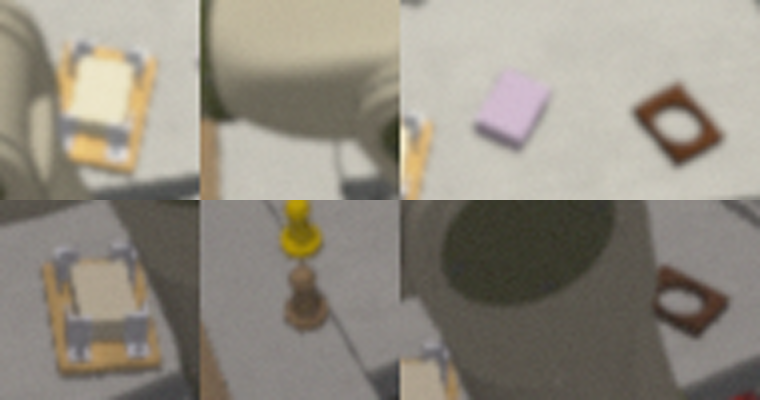

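Top crop: the jig sits with its posts left and right of the cream bar, and the finger gaps are on the long sides. The brown stamp is at scene (236,289), the lavender bar at top (349,248) and the guide at top (390,253). Next I write a move planner.

```bash
cat > plan.py <<'E'
import sys,json
from h import *
from scipy.spatial.transform import Rotation as Rt
def plan(wps,start=None):
    """wps: (x,y,z mm, tool-y yaw deg, gripper, extra rows). Prints calls as unit rows."""
    s=manip.get_obs(); R=Rt.from_quat(s["ee_rot"]).as_matrix()
    p=s["position"]*1000; yaw=np.degrees(np.arctan2(R[1,1],R[0,1]))
    print("now",np.round(p,1),round(yaw,1),"grip",round(s["grip_width"],3),"clk",round(s["clock"],2))
    if start: p,yaw=np.array(start[:3],float),start[3]
    for x,y,z,w,g,e in wps:
        t=np.array([x,y,z],float); dw=(w-yaw+180)%360-180
        a=np.radians(yaw); M=np.array([[-np.sin(a)*-1,-np.cos(a),0],[np.cos(a),np.sin(a),0],[0,0,-1]])
        # tool x = y_tool x z_tool ; z_tool=(0,0,-1)
        yv=np.array([np.cos(a),np.sin(a),0]); zv=np.array([0,0,-1.]); M=np.array([np.cross(yv,zv),yv,zv])
        n=int(np.ceil(max(abs(M@(t-p)).max()/150,abs(dw)/30,1e-9)))
        for k in range(n):
            a=np.radians(yaw); yv=np.array([np.cos(a),np.sin(a),0]); M=np.array([np.cross(yv,zv),yv,zv])
            d=(t-p)/(n-k); dd=((w-yaw+180)%360-180)/(n-k); f=np.round(M@d/150,3)
            if abs(f).max()>1: print("TOO FAR")
            rows=int(np.ceil(max(np.linalg.norm(d)/62.5,abs(dd)/10.7)))+1+(e if k==n-1 else 0)
            print(list(map(float,f)),round(-dd/30,3),g,"x",rows)
            p=p+d; yaw+=dd
E
python3 - <<'E'
from plan import *
plan([(400,400,250,69,1,0),(450,250,200,69,1,0),(440,-79,150,69,1,2),(440,-79,41,69,1,2)])
E
```

```text
now [196.5 593.3 253.3] 71.7 grip 1.003 clk 2.5
[-0.847, -0.398, 0.011] 0.045 1 x 4
[-0.856, -0.379, 0.011] 0.045 1 x 4
[-0.67, -0.814, 0.333] -0.0 1 x 4
[-0.241, -0.691, 0.111] -0.0 1 x 3
[-0.241, -0.691, 0.111] -0.0 1 x 3
[-0.241, -0.691, 0.111] -0.0 1 x 5
[0.0, 0.0, 0.727] -0.0 1 x 5
```

>>> carry_out([
  [-0.85,-0.4,0.01,0.045,1],
  [-0.85,-0.4,0.01,0.045,1],
  [-0.85,-0.4,0.01,0.045,1],
  [-0.85,-0.4,0.01,0.045,1],
])

```text
clock: 3.0
position: [0.2994, 0.4959, 0.2521]
ee_rot: [0.172, 0.985, 0.0, 0.0]
ft_force: [-0.5, 0.1, 0.8]
grip_width: 1.001
grasp_force: 0.0
```

>>> carry_out([
  [-0.85,-0.38,0.01,0.045,1],
  [-0.85,-0.38,0.01,0.045,1],
  [-0.85,-0.38,0.01,0.045,1],
  [-0.85,-0.38,0.01,0.045,1],
])

```text
clock: 3.5
position: [0.3988, 0.4008, 0.2503]
ee_rot: [0.182, 0.983, 0.0, -0.0]
ft_force: [-0.8, 0.5, 0.1]
grip_width: 1.003
grasp_force: 0.0
```

>>> carry_out([
  [-0.67,-0.81,0.33,0,1],
  [-0.67,-0.81,0.33,0,1],
  [-0.67,-0.81,0.33,0,1],
  [-0.67,-0.81,0.33,0,1],
])

```text
clock: 4.0
position: [0.4491, 0.2498, 0.2]
ee_rot: [0.183, 0.983, -0.001, -0.001]
ft_force: [-0.4, 0.4, 1.1]
grip_width: 1.002
grasp_force: 0.0
```

>>> carry_out([
  [-0.24,-0.69,0.11,0,1],
  [-0.24,-0.69,0.11,0,1],
  [-0.24,-0.69,0.11,0,1],
])

```text
clock: 4.38
position: [0.4456, 0.1406, 0.1843]
ee_rot: [0.183, 0.983, 0.0, -0.0]
ft_force: [-0.3, 0.7, 0.0]
grip_width: 1.002
grasp_force: 0.0
```

Run:
```python
from plan import *
H=dict(cream_bar_centre=.046,lavender_bar_centre=.026,guide_centre=.016,near_bar_centre=.046,far_bar_centre=.044,pine_board=.016)
for n in ("top","scene"):
    p=camera(n); P=pts(p); save(p,n+"1.png",k=1.4)
    for q,z in H.items():
        for o in outline_of(q,p)[:1]: print(q,face(p,o["region"],z,P),round(o["conf"],2))
    hsv=cv2.cvtColor(p["img"],cv2.COLOR_RGB2HSV); v,u=np.nonzero((np.hypot(P[...,0]-.44,P[...,1]+.079)<.1)&(hsv[...,1]>115)&(abs(P[...,2]-.018)<.012))
    if len(u)>50: print("bed",len(u),cv2.minAreaRect((plane(p,np.c_[u,v],.016)*1000).astype(np.float32)))
    # posts: mid-grey at z~56
    m=(np.hypot(P[...,0]-.44,P[...,1]+.079)<.08)&(P[...,2]>.0535); print("posts",m.sum(),np.round(plane(p,np.argwhere(m)[:,::-1],.056).mean(0)*1000) if m.any() else "")
plan([(440,-79,150,69,1,2),(440,-79,41,69,1,2)])
```

```text
guide_centre [ 453.9 -392.1  450.4 -393.6   77.4   63.7   19.2   76. ] 0.54
near_bar_centre [344.1 401.1 345.2 400.7  67.1  45.   80.7 161. ] 0.74
far_bar_centre [545.6 375.8 547.  378.5  63.2  52.3 -86.7  91. ] 0.78
pine_board [ 440.   390.7  443.3  389.5  300.2  159.5   -5.  1193. ] 0.62
posts 3 [427. -31.]
cream_bar_centre [437.7 -79.1 436.2 -79.   68.9  54.4 -28.1 193. ] 0.8
lavender_bar_centre [ 483.6 -227.3  486.7 -227.3   73.1   49.8  -34.   164. ] 0.58
near_bar_centre [339.7 403.  339.4 402.3  61.   51.1  83.2 258. ] 0.9
far_bar_centre [541.  383.7 541.1 383.8  64.8  57.5 -89.4 231. ] 0.88
pine_board [ 426.4  394.5  438.9  391.4  301.2  159.2   -4.3 2756. ] 0.91
posts 42 [442. -77.]
now [446.2 140.8 184.3] 69.0 grip 1.002 clk 5.08
[-0.243, -0.691, 0.114] -0.0 1 x 3
[-0.243, -0.691, 0.114] -0.0 1 x 5
[0.0, 0.0, 0.727] -0.0 1 x 5
```

View pics/scene1.png

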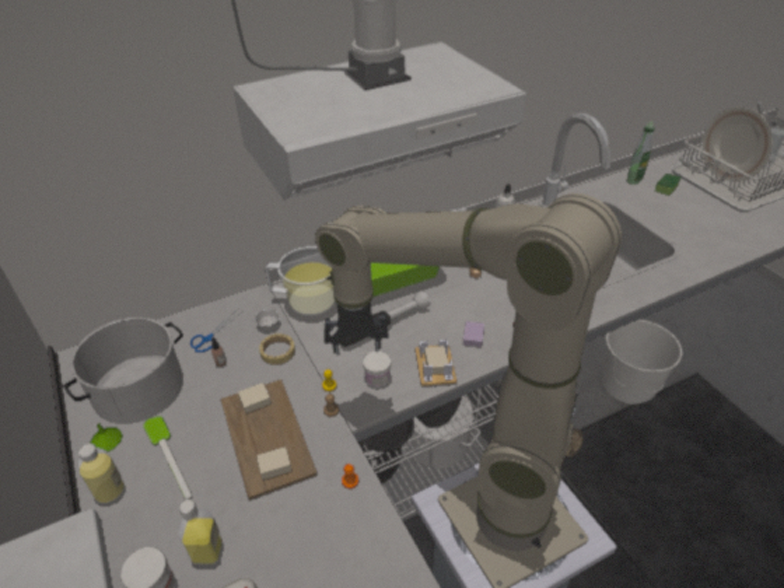

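Scene shows the jig clear at (436,362), the cup at (377,370) and the brown stamp at (331,404). I go for the grasp now.

>>> carry_out([
  [-0.24,-0.69,0.1,0,1],
  [-0.24,-0.69,0.1,0,1],
  [-0.24,-0.69,0.1,0,1],
])

```text
clock: 5.45
position: [0.4423, 0.0278, 0.169]
ee_rot: [0.185, 0.983, -0.0, -0.0]
ft_force: [0.3, 0.8, -0.8]
grip_width: 1.001
grasp_force: 0.0
```

>>> carry_out([
  [-0.24,-0.69,0.1,0,1],
  [-0.24,-0.69,0.1,0,1],
  [-0.24,-0.69,0.1,0,1],
  [-0.24,-0.69,0.1,0,1],
])

```text
clock: 5.95
position: [0.4395, -0.0773, 0.1544]
ee_rot: [0.182, 0.983, 0.0, 0.0]
ft_force: [0.3, 0.4, -0.3]
grip_width: 1.002
grasp_force: 0.0
```

Run:
```python
from plan import *
plan([(440,-80,42,69,1,2)])
p=camera("scene"); save(p,"jig.png",(260,200,360,280),6)
```

```text
now [439.5 -77.3 154.4] 69.0 grip 1.002 clk 5.95
[-0.01, -0.016, 0.749] 0.001 1 x 5
```

View pics/jig.png

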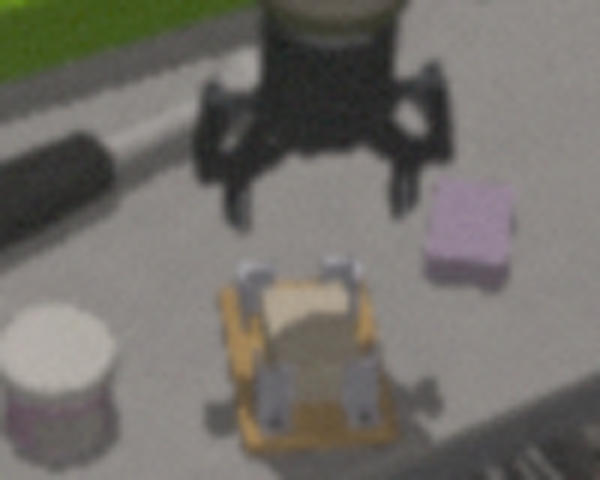

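The crop shows the fingers at about (240,210) and (400,200), lined up with the jig's side gaps, and the jig at (310,370). Descend.

>>> carry_out([
  [-0.01,-0.015,0.4,0,1],
  [-0.01,-0.015,0.65,0,1],
  [-0.01,-0.015,0.74,0,1],
  [-0.01,-0.015,0.74,0,1],
])

```text
clock: 6.5
position: [0.4399, -0.0803, 0.0433]
ee_rot: [0.182, 0.983, -0.0, -0.0]
ft_force: [0.2, -0.6, -0.7]
grip_width: 1.001
grasp_force: 0.0
```

>>> carry_out([
  [0,0,0,0,-0.3],
  [0,0,0,0,-0.3],
  [0,0,0,0,-0.3],
  [0,0,0,0,-0.3],
  [0,0,0,0,-0.3],
  [0,0,0,0,-0.3],
  [0,0,0,0,-0.3],
  [0,0,0,0,-0.3],
], force=35)

```text
clock: 7.5
position: [0.4409, -0.0808, 0.0447]
ee_rot: [0.182, 0.983, 0.001, 0.001]
ft_force: [-1.7, 1.0, 7.8]
grip_width: 0.618
grasp_force: 36.1
```

>>> carry_out([
  [0,0,-0.1,0,-0.3],
  [0,0,-0.3,0,-0.3],
  [0,0,-0.65,0,-0.3],
  [0,0,-0.8,0,-0.3],
  [0,0,-0.8,0,-0.3],
  [0,0,-0.8,0,-0.3],
])

```text
clock: 8.25
position: [0.4393, -0.081, 0.1629]
ee_rot: [0.182, 0.983, 0.0, -0.0]
ft_force: [-0.3, -0.7, -0.8]
grip_width: 0.616
grasp_force: 38.1
```

Run:
```python
from plan import *
for n in ("top","scene"):
    p=camera(n); P=pts(p)
    hsv=cv2.cvtColor(p["img"],cv2.COLOR_RGB2HSV); v,u=np.nonzero((np.hypot(P[...,0]-.44,P[...,1]+.079)<.11)&(hsv[...,1]>100)&(abs(P[...,2]-.018)<.012))
    if len(u)>50: print("bed",len(u),cv2.minAreaRect((plane(p,np.c_[u,v],.016)*1000).astype(np.float32)))
    for q,z in dict(lavender_bar_centre=.026,cream_bar_centre=.15).items():
        for o in outline_of(q,p)[:1]: print(q,face(p,o["region"],z,P),round(o["conf"],2))
    if n=="scene": save(p,"lift.png",(250,170,370,290),5)
plan([(441,160,170,69-25,-.3,0),(441.5,391.5,170,-5,-.3,2),(441.5,391.5,65,-5,-.3,2)])
```

```text
bed 205 ((443.29095458984375, -55.41511154174805), (56.83193588256836, 104.91151428222656), 73.94476318359375)
cream_bar_centre [442.  -83.4 441.7 -83.9  49.7  45.1 -11.3  64. ] 0.57
bed 283 ((445.7292785644531, -77.24344635009766), (88.80685424804688, 129.65676879882812), 67.31072235107422)
lavender_bar_centre [ 485.2 -228.9  486.1 -229.2   73.8   52.3  -39.7  182. ] 0.81
cream_bar_centre [441.8 -89.8 443.4 -90.4  74.9  53.1 -28.2 209. ] 0.79
now [439.4 -81.  162.7] 69.0 grip 0.618 clk 8.55
[0.283, 0.752, -0.024] 0.416 -0.3 x 3
[0.439, 0.673, -0.024] 0.416 -0.3 x 3
[0.554, 0.537, 0.0] 0.817 -0.3 x 4
[0.727, 0.259, 0.0] 0.817 -0.3 x 6
[0.0, 0.0, 0.7] -0.0 -0.3 x 5
```

View pics/lift.png

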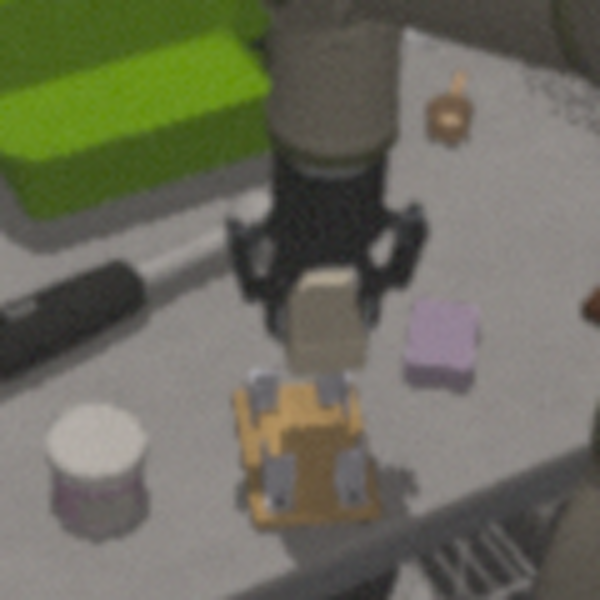

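Run:
```python
from plan import *
p=camera("scene"); P=pts(p)
o=outline_of("cream_bar_centre",p)[0]["region"]; o=cv2.erode(o.astype(np.uint8),np.ones((3,3)))>0
a=np.radians(-21); L=np.array([np.cos(a),np.sin(a)])
v,u=np.nonzero(o)
for r in range(v.min(),v.max()+1):
    k=u[v==r]; X=np.median(P[r,k],0); print(r,len(k),np.round(1000*((X[:2]-[.4394,-.081])@L)),np.round(1000*X[2]))
```

```text
226 7 30.0 165.0
227 9 25.0 165.0
228 10 18.0 166.0
229 11 13.0 165.0
230 11 8.0 164.0
231 13 4.0 165.0
232 13 -3.0 166.0
233 13 -7.0 167.0
234 13 -13.0 165.0
235 14 -16.0 165.0
236 14 -20.0 164.0
237 14 -24.0 163.0
238 14 -29.0 165.0
239 14 -32.0 161.0
240 14 -33.0 158.0
241 14 -34.0 154.0
242 13 -34.0 148.0
243 8 -31.0 142.0
```

Bar is level and centred in the grip. Carry it to the board.

>>> carry_out([
  [0.28,0.75,-0.02,0.415,-0.3],
  [0.28,0.75,-0.02,0.415,-0.3],
  [0.28,0.75,-0.02,0.415,-0.3],
])

```text
clock: 9.02
position: [0.4407, 0.0432, 0.1663]
ee_rot: [0.285, 0.958, 0.0, -0.0]
ft_force: [0.6, -1.4, -1.2]
grip_width: 0.62
grasp_force: 38.0
```

>>> carry_out([
  [0.44,0.67,-0.02,0.415,-0.3],
  [0.44,0.67,-0.02,0.415,-0.3],
  [0.44,0.67,-0.02,0.415,-0.3],
])

```text
clock: 9.4
position: [0.4408, 0.1633, 0.1692]
ee_rot: [0.387, 0.922, 0.0, -0.0]
ft_force: [-0.5, -0.5, -1.7]
grip_width: 0.617
grasp_force: 38.0
```

>>> carry_out([
  [0.55,0.54,0,0.82,-0.3],
  [0.55,0.54,0,0.82,-0.3],
  [0.55,0.54,0,0.82,-0.3],
  [0.55,0.54,0,0.82,-0.3],
])

```text
clock: 9.9
position: [0.4424, 0.2741, 0.1689]
ee_rot: [0.577, 0.817, -0.001, 0.0]
ft_force: [-0.4, -0.3, -0.8]
grip_width: 0.615
grasp_force: 38.0
```

>>> carry_out([
  [0.73,0.26,0,0.82,-0.3],
  [0.73,0.26,0,0.82,-0.3],
  [0.73,0.26,0,0.82,-0.3],
  [0.73,0.26,0,0.82,-0.3],
  [0.73,0.26,0,0.82,-0.3],
])

```text
clock: 10.52
position: [0.4432, 0.3896, 0.1694]
ee_rot: [0.738, 0.675, -0.0, 0.0]
ft_force: [-0.4, -0.0, -1.5]
grip_width: 0.619
grasp_force: 38.0
```

Run:
```python
from plan import *
plan([(441.5,391.5,60,-5,-.3,2)])
for n in ("top","scene"):
    p=camera(n); P=pts(p)
    for q,z in dict(near_bar_centre=.046,far_bar_centre=.044,pine_board=.016,guide_centre=.016,lavender_bar_centre=.026,stamp_centre=.06).items():
        for o in outline_of(q,p)[:2]: print(n,q,face(p,o["region"],z,P),round(o["conf"],2))
    hsv=cv2.cvtColor(p["img"],cv2.COLOR_RGB2HSV); v,u=np.nonzero((np.hypot(P[...,0]-.44,P[...,1]+.079)<.11)&(hsv[...,1]>100)&(abs(P[...,2]-.018)<.012))
    if len(u)>50: print("bed",len(u),cv2.minAreaRect((plane(p,np.c_[u,v],.016)*1000).astype(np.float32)))
    m=(np.hypot(P[...,0]-.44,P[...,1]+.079)<.08)&(P[...,2]>.050+.004*(n=="top"))
    v,u=np.nonzero(m); nn,l,s,c=cv2.connectedComponentsWithStats(m.astype(np.uint8)); print("posts",[(np.round(plane(p,c[i],.056)[0]*1000,1),s[i,4]) for i in range(1,nn)])
```

```text
now [443.2 389.6 169.4] -5.1 grip 0.619 clk 10.53
[0.012, -0.012, 0.73] -0.004 -0.3 x 5
top near_bar_centre [346.3 401.4 345.4 399.4  66.   44.4  87.1 141. ] 0.72
top guide_centre [ 441.1 -398.4  447.2 -394.6   74.9   58.5   26.1   75. ] 0.71
top lavender_bar_centre [ 493.7 -235.3  491.6 -231.6   73.5   51.   -46.5  101. ] 0.76
top stamp_centre [433.  223.6 432.6 224.6  13.5  11.4  -6.5  13. ] 0.51
bed 71 ((436.4197082519531, -105.87443542480469), (28.07421875, 117.18513488769531), 67.08797454833984)
posts [(array([ 476.8, -120.3]), np.int32(13)), (array([401.6, -92.1]), np.int32(9))]
scene near_bar_centre [339.9 404.2 339.3 403.8  66.2  55.1  81.3 303. ] 0.9
scene pine_board [ 420.6  395.9  438.   391.7  299.7  159.1   -4.3 2568. ] 0.87
scene lavender_bar_centre [433.8 -75.3 444.9 -79.2  98.7  69.8 -19.3  53. ] 0.38
scene stamp_centre [229.1 267.  230.3 266.1  19.1  17.3  62.2  32. ] 0.59
bed 353 ((443.02032470703125, -76.40792083740234), (88.69348907470703, 127.8405990600586), 67.68672943115234)
posts [(array([ 472. , -119.2]), np.int32(14)), (array([492.2, -66.3]), np.int32(18)), (array([398.6, -86.7]), np.int32(16)), (array([420.8, -36.7]), np.int32(18))]
```

>>> carry_out([
  [0.012,-0.01,0.35,0,-0.3],
  [0.012,-0.01,0.65,0,-0.3],
  [0.012,-0.01,0.78,0,-0.3],
  [0.012,-0.01,0.82,0,-0.3],
  [0.012,-0.01,0.82,0,-0.3],
  [0.012,-0.01,0.82,0,-0.3],
])

```text
clock: 11.98
position: [0.4418, 0.3939, 0.0479]
ee_rot: [0.738, 0.675, 0.001, -0.0]
ft_force: [-0.5, 0.0, -0.9]
grip_width: 0.617
grasp_force: 37.9
```

>>> carry_out([
  [0,0,0.013,0,-0.3],
  [0,0,0.013,0,-0.3],
  [0,0,0.013,0,-0.3],
  [0,0,0.013,0,0.7],
  [0,0,0.013,0,0.7],
  [0,0,0.013,0,0.7],
  [0,0,0.013,0,0.7],
  [0,0,-0.2,0,0.7],
  [0,0,-0.6,0,0.7],
  [0,0,-0.9,0,0.7],
  [0,0,-0.9,0,0.7],
])

```text
clock: 13.35
position: [0.4425, 0.3945, 0.1855]
ee_rot: [0.738, 0.675, 0.004, -0.0]
ft_force: [0.4, 0.7, -1.7]
grip_width: 0.852
grasp_force: 0.0
```

Run:
```python
from plan import *
plan([(440,230,180,20,1,0),(450,80,180,45,1,2)])
```

```text
now [442.5 394.5 185.5] -5.1 grip 0.852 clk 13.35
[-0.547, 0.041, 0.018] -0.419 1 x 3
[-0.543, -0.079, 0.018] -0.419 1 x 3
[-0.962, -0.279, 0.0] -0.833 1 x 6
```

>>> carry_out([
  [-0.55,0.04,0.02,-0.42,1],
  [-0.55,0.04,0.02,-0.42,1],
  [-0.55,0.04,0.02,-0.42,1],
])

```text
clock: 13.72
position: [0.4397, 0.3086, 0.1776]
ee_rot: [0.661, 0.751, -0.001, -0.0]
ft_force: [-0.3, 1.1, -0.4]
grip_width: 1.001
grasp_force: 0.0
```

>>> carry_out([
  [-0.54,-0.08,0.02,-0.42,1],
  [-0.54,-0.08,0.02,-0.42,1],
  [-0.54,-0.08,0.02,-0.42,1],
])

```text
clock: 14.1
position: [0.4383, 0.2283, 0.175]
ee_rot: [0.574, 0.819, -0.0, -0.0]
ft_force: [0.1, -0.1, -0.1]
grip_width: 1.0
grasp_force: 0.0
```

>>> carry_out([
  [-0.96,-0.28,0,-0.83,1],
  [-0.96,-0.28,0,-0.83,1],
  [-0.96,-0.28,0,-0.83,1],
  [-0.96,-0.28,0,-0.83,1],
])

```text
clock: 14.6
position: [0.4489, 0.0782, 0.1753]
ee_rot: [0.384, 0.923, 0.0, 0.0]
ft_force: [0.7, 0.8, -0.5]
grip_width: 1.004
grasp_force: 0.0
```

Run:
```python
from plan import *
for n in ("top","scene"):
    p=camera(n); P=pts(p)
    for q,z in dict(near_bar_centre=.046,far_bar_centre=.044,lavender_bar_centre=.026).items():
        for o in outline_of(q,p)[:3]: print(n,q,face(p,o["region"],z,P),round(o["conf"],2))
    np.savez("jig_"+n,img=p["img"],P=P)
    if n=="scene": save(p,"after1.png",(130,170,370,350),3)
plan([(470,-100,180,50,1,0),(488.5,-231,150,50,1,1),(488.5,-231,27,50,1,1)])
```

```text
top far_bar_centre [547.9 383.4 546.6 379.9  62.2  52.4  86.9 118. ] 0.75
top lavender_bar_centre [453.6 228.3 453.6 228.3   4.7   3.9  -6.4   4. ] 0.55
scene near_bar_centre [339.6 404.8 339.1 403.8  66.2  55.2  81.1 289. ] 0.7
scene far_bar_centre [541.8 383.9 541.  383.9  64.8  59.  -89.  236. ] 0.78
scene lavender_bar_centre [ 485.2 -229.7  485.2 -229.4   74.6   51.6  -36.8  175. ] 0.77
now [448.2  79.8 175.2] 45.0 grip 0.995 clk 15.0
[-0.949, -0.745, -0.032] -0.165 1 x 4
[-0.656, -0.59, 0.2] -0.0 1 x 5
[0.0, 0.0, 0.82] -0.0 1 x 4
```

View pics/after1.png

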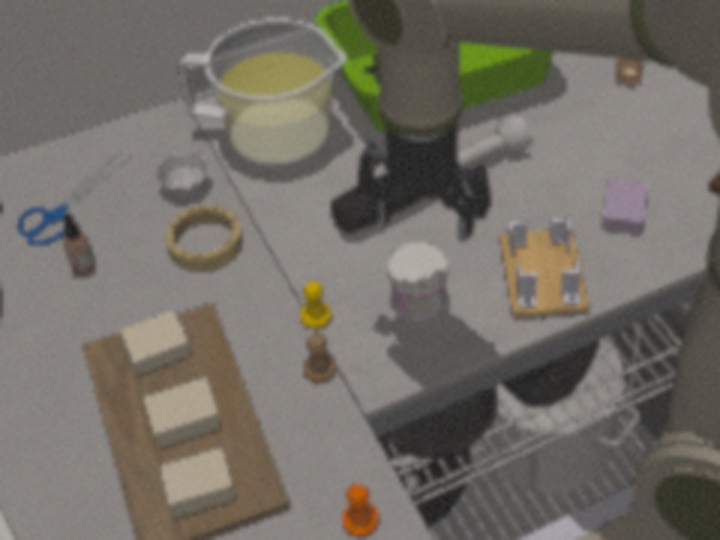

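The view shows the middle bar flat between the other two at crop (183,410), and the jig empty and unobstructed at (543,270). Next I fit the jig and check the placed bar.

Run:
```python
from plan import *
from scipy.optimize import minimize
p=camera("scene"); d=np.load("jig_scene.npz"); P=d["P"]; img=p["img"]
f=210/np.tan(np.radians(p["vertical_fov"])/2)
def proj(X): c=X@p["R"].T+p["t"]; return np.c_[f*c[:,0]/c[:,2]+p["cx"],f*c[:,1]/c[:,2]+p["cy"]]
def fit(mask,box,x0,z0,z1,K=8):
    up=lambda m:cv2.resize(m.astype(np.float32),None,fx=K,fy=K,interpolation=cv2.INTER_LINEAR)
    u0,v0=proj(np.array([[x0[0]/1e3,x0[1]/1e3,z1]]))[0].astype(int)-32
    M=up(mask[v0:v0+64,u0:u0+64])
    def cost(q):
        a=np.radians(q[2]); c,s=np.cos(a),np.sin(a); h=np.array([[1,1],[1,-1],[-1,-1],[-1,1]])*np.array(box)/2
        xy=h@np.array([[c,s],[-s,c]])+q[:2]; X=np.vstack([np.c_[xy,np.full(4,z*1e3)] for z in (z0,z1)])/1e3
        uv=((proj(X)-[u0,v0]+.5)*K-.5); hull=cv2.convexHull(uv.astype(np.float32))
        im=np.zeros(M.shape,np.float32); cv2.fillConvexPoly(im,np.round(hull*16).astype(np.int32),1,shift=4)
        return float(abs(im-M).sum())
    best=minimize(cost,x0,method="Nelder-Mead",options=dict(initial_simplex=np.array(x0)+np.array([[0,0,0],[8,0,0],[0,8,0],[0,0,6]]),maxiter=300))
    return np.round(best.x,1),best.fun/M.sum()
hsv=cv2.cvtColor(img,cv2.COLOR_RGB2HSV); near=lambda x,y,r:np.hypot(P[...,0]-x,P[...,1]-y)<r
h=lambda m: (lambda z:(cv2.fillConvexPoly(z,cv2.convexHull(np.argwhere(m)[:,::-1].astype(np.int32)),1),z)[1])(np.zeros(m.shape,np.uint8))
big=lambda m:(lambda r: r[1]==1+np.argmax(r[2][1:,4]))(cv2.connectedComponentsWithStats(m.astype(np.uint8)))
print("jig",fit(h(big(near(.442,-.079,.1)&(hsv[...,1]>85)&(hsv[...,0]<25)&(P[...,2]<.03))),(132,94),[442,-79,-22],0,.016))
for n,x,y,b,t in (("near",.341,.403,(69,51),.046),("mid",.441,.393,(72,54),.046),("far",.543,.383,(67,55),.044)):
    m=near(x,y,.055)&(P[...,2]>.024); print(n,fit(h(big(m)),b,[x*1e3,y*1e3,86],.016,t))
m=near(.486,-.229,.06)&(P[...,2]>.007); print("lav",fit(h(big(m)),(73,53),[486,-229,-38],0,.026))
m=near(.445,.23,.04)&(P[...,2]>.045); v,u=np.nonzero(m); print("stamp top",plane(p,np.c_[u,v],.055).mean(0),len(u), np.median(P[m],0))
```

```text
jig (array([452.3, -81.4, -22.4]), np.float64(0.14311114121615356))
near (array([349.9, 404. ,  81.9]), np.float64(0.08861572851094125))
mid (array([442.8, 389.5,  86.2]), np.float64(0.08385875785033294))
far (array([553.5, 384.5,  91.9]), np.float64(0.13365561917701863))
lav (array([ 496.2, -231.7,  -37.6]), np.float64(0.14177204888581224))
stamp top [0.44147085 0.22591935] 41 [0.43975708 0.22646542 0.05683513]
```

Run:
```python
from plan import *
for n in ("scene","top"):
  p=camera(n); P=pts(p); hsv=cv2.cvtColor(p["img"],cv2.COLOR_RGB2HSV).astype(int)
  for m,x,y,t in (("near",.341,.403,.046),("mid",.441,.393,.046),("far",.543,.383,.044)):
    r=(np.hypot(P[...,0]-x,P[...,1]-y)<.05)
    k=r&(P[...,2]>t-.006)
    v,u=np.nonzero(k); X=plane(p,np.c_[u,v],t)*1e3; c=cv2.minAreaRect(X.astype(np.float32))
    print(n,m,len(u),X.mean(0).round(1),np.round(c[0],1),np.round(c[1],1),round(c[2],1), "z",np.median(P[k][:,2]).round(4))
```

```text
scene near 313 [344.6 405.2] [344.3 404.9] [67.7 54.6] 82.4 z 0.0465
scene mid 305 [437.9 390.5] [437.2 390.4] [71.5 59.1] 84.8 z 0.0467
scene far 244 [547.4 385.7] [547.3 385.6] [58.6 64.9] 1.0 z 0.0439
top near 228 [348.2 403.4] [347.7 402.9] [70.2 49.1] 80.7 z 0.0474
top mid 253 [441.1 388.1] [440.2 388.5] [72. 60.] 85.8 z 0.0476
top far 202 [550.6 384. ] [549.  382.2] [65.7 61.3] 87.7 z 0.0454
```

```bash
cat >> h.py <<'E'
def own(p,P,x,y,r,lo,hi,z):
    k=(np.hypot(P[...,0]-x,P[...,1]-y)<r)&(P[...,2]>lo)&(P[...,2]<hi)
    k=cv2.morphologyEx(k.astype(np.uint8),cv2.MORPH_OPEN,np.ones((2,2)))>0
    v,u=np.nonzero(k); X=plane(p,np.c_[u,v],z)*1e3; c=cv2.minAreaRect(X.astype(np.float32))
    return len(u),X.mean(0).round(1),np.round(c[0],1),np.round(c[1],1),round(c[2],1)
E
python3 - <<'E'
from plan import *
for i in range(2):
 for n in ("scene","top"):
  p=camera(n); P=pts(p); print(n,p["t"],p["R"][0],p["cx"],p["cy"])
  if i: continue
  for m,x,y,t in (("near",.345,.404,.046),("mid",.441,.391,.046),("far",.547,.385,.044)): print(m,*own(p,P,x,y,.05,t-.006,.07,t))
  k=(P[...,0]>.25)&(P[...,0]<.65)&(P[...,1]>.28)&(P[...,1]<.52)&(P[...,2]>.010)&(P[...,2]<.060)
  k=cv2.morphologyEx(k.astype(np.uint8),cv2.MORPH_OPEN,np.ones((5,5)))>0
  o=outline_of("pine_board",p)
  hsv=cv2.cvtColor(p["img"],cv2.COLOR_RGB2HSV); k&=(hsv[...,1]>60)&(abs(P[...,2]-.017)<.006)
  v,u=np.nonzero(k); print("board",cv2.minAreaRect((plane(p,np.c_[u,v],.016)*1e3).astype(np.float32)))
  if o: print("net",face(p,o[0]["region"],.016,P))
  print("lav",*own(p,P,.49,-.23,.06,.018,.05,.026))
  print("guide",*own(p,P,.45,-.393,.06,.010,.05,.016))
  print("jig posts",*own(p,P,.443,-.079,.08,.051,.09,.056))
  print("bed",*own(p,P,.443,-.079,.09,.010,.021,.016))
  print("stamp",*own(p,P,.44,.228,.03,.050,.09,.057))
E
```

```text
scene [0.26786573 0.48376184 1.30309133] [-0.45544103 -0.89007081 -0.01863922] 274.5182594868487 209.40078495039208
near 310 [340.  403.1] [339.9 403. ] [67.1 54. ] 82.3
mid 304 [433.2 388.4] [433.1 388.7] [71.5 56.2] 85.0
far 246 [541.  383.8] [541. 384.] [59.2 65. ] 1.0
board ((443.2611083984375, 392.7322692871094), (156.7214813232422, 301.16534423828125), 85.7796401977539)
net [ 421.1  394.3  438.6  391.4  300.9  159.4   -4.3 2354. ]
lav 191 [ 483.1 -227.9] [ 483.7 -227.2] [52.5 79.9] 51.0
guide 16 [ 465.8 -361.6] [ 467.5 -361.4] [11.7 24. ] 53.5
jig posts 32 [437.8 -74.7] [441.7 -75.7] [67.6 90.8] 67.5
bed 435 [436.2 -77.3] [438.9 -78.1] [ 93.8 134.2] 67.7
stamp 35 [436.2 224. ] [437.3 223.2] [21.5 21.5] 62.1
top [0.10476019 0.58228663 1.7975003 ] [-0.16821381 -0.98566965  0.01262725] 287.2145123320952 209.6820358705319
near 221 [344.3 399.6] [343.  399.7] [69.7 49. ] 80.7
mid 225 [436.9 385. ] [437.6 384.8] [72.4 55.1] 85.1
far 177 [547.9 379. ] [547.4 380.1] [62.6 56.1] 85.9
board ((446.22247314453125, 393.0177917480469), (155.96372985839844, 291.8309631347656), 86.23563385009766)
net [ 433.8  389.3  445.5  389.1  298.2  159.1   -5.  1098. ]
lav 0 [nan nan] [0. 0.] [0. 0.] 0.0
guide 157 [ 448.7 -393.4] [ 448.6 -394.9] [80.6 64.3] 24.1
jig posts 8 [414.2 -40.7] [414.2 -40.7] [15.5  4.5] 80.8
bed 47 [462.3 -50.4] [452.9 -47.7] [ 22.5 115.1] 70.0
stamp 22 [441.1 221.6] [440.7 222. ] [15.2 18. ] 83.5
scene [0.26786573 0.48376184 1.30309133] [-0.45544103 -0.89007081 -0.01863922] 274.5182594868487 209.40078495039208
top [0.10476019 0.58228663 1.7975003 ] [-0.16821381 -0.98566965  0.01262725] 287.2145123320952 209.6820358705319h.py:40: RuntimeWarning: Mean of empty slice.
  return len(u),X.mean(0).round(1),np.round(c[0],1),np.round(c[1],1),round(c[2],1)
  ret = um.true_divide(
```

```bash
sed -i 's/np.ones((2,2))/np.ones((3,3))/' h.py
cat > meas.py <<'E'
from plan import *
def allm(names=("scene","top")):
 for n in names:
  p=camera(n); P=pts(p); o=.0015*(n=="top")
  for m,x,y,r,lo,hi,z in (("near",.345,.404,.05,.040,.07,.046),("mid",.441,.391,.05,.040,.07,.046),("far",.547,.385,.05,.038,.07,.044),
     ("lav",.489,-.229,.06,.018,.04,.026),("guide",.45,-.393,.06,.010,.03,.016),("bed",.445,-.079,.09,.010,.0225,.016),("stamp",.44,.228,.03,.050,.09,.057)):
   try: print(n,m,*own(p,P,x,y,r,lo+o,hi+o,z))
   except Exception: pass
  hsv=cv2.cvtColor(p["img"],cv2.COLOR_RGB2HSV); k=(P[...,0]>.25)&(P[...,0]<.65)&(P[...,1]>.28)&(P[...,1]<.52)&(hsv[...,1]>60)&(abs(P[...,2]-.017)<.006)
  k=cv2.morphologyEx(k.astype(np.uint8),cv2.MORPH_OPEN,np.ones((3,3)))
  v,u=np.nonzero(k); print(n,"board",cv2.minAreaRect((plane(p,np.c_[u,v],.016)*1e3).astype(np.float32)))
E
python3 -W ignore - <<'E'
from meas import *
allm()
plan([(440,240,180,20,.7,0),(442,394,150,-5,.7,2),(442,394,47,-5,.7,2)])
E
```

```text
scene near 309 [345.1 404.9] [345.4 404.8] [67.1 52.8] 81.5
scene mid 298 [438.5 391.3] [437.8 390.4] [71.7 57.2] 85.6
scene far 238 [547.8 386. ] [547.  385.8] [59.1 65.5] 1.4
scene lav 195 [ 490.2 -227.5] [ 490.8 -227.4] [52.7 78.6] 51.1
scene guide 15 [ 470.7 -359.4] [ 471.4 -359.4] [11.7 18.9] 53.6
scene bed 422 [439.2 -73.7] [444.8 -77.1] [ 94.1 135.1] 67.3
scene stamp 38 [440.7 226. ] [441.  225.7] [20.5 26.5] 66.5
scene board ((443.3428649902344, 392.8072509765625), (156.96783447265625, 300.8102111816406), 85.867919921875)
top near 149 [348.8 400.9] [349.6 402.1] [68.5 45.1] 80.7
top mid 217 [441.2 388.4] [441.9 388.2] [72.  54.2] 88.2
top far 162 [551.1 382.4] [553.1 382.7] [62.9 55.7] 80.8
top lav 0 [nan nan] [0. 0.] [0. 0.] 0.0
top guide 77 [ 449.8 -395.6] [ 455.1 -392.5] [75.3 59.2] 22.0
top bed 9 [453.4 -50.1] [453.5 -50.1] [7.9 9.4] 79.1
top stamp 22 [445.2 224.5] [445.6 225.3] [15.2 18.1] 83.5
top board ((446.23193359375, 393.0297546386719), (155.90672302246094, 299.22613525390625), 86.00423431396484)
now [448.2  78.9 175.3] 45.0 grip 0.994 clk 15.55
[0.799, 0.72, -0.031] 0.832 0.7 x 4
[0.96, 0.364, 0.2] 0.833 0.7 x 6
[0.0, 0.0, 0.687] -0.0 0.7 x 5
```

The 2x2 opening shifted my masks by a pixel. Relative to its neighbours and the board, the middle bar needs to move about +6.5 mm in x and +3.5 mm in y, so I re-grip it and nudge it over.

>>> carry_out([
  [0.8,0.72,-0.03,0.83,1],
  [0.8,0.72,-0.03,0.83,1],
  [0.8,0.72,-0.03,0.83,1],
  [0.8,0.72,-0.03,0.83,1],
])

```text
clock: 16.05
position: [0.4387, 0.244, 0.1797]
ee_rot: [0.571, 0.821, 0.0, -0.0]
ft_force: [0.2, -0.5, -0.7]
grip_width: 1.002
grasp_force: 0.0
```

>>> carry_out([
  [0.96,0.36,0.2,0.83,0.7],
  [0.96,0.36,0.2,0.83,0.7],
  [0.96,0.36,0.2,0.83,0.7],
  [0.96,0.36,0.2,0.83,0.7],
  [0.96,0.36,0.2,0.83,0.7],
  [0.96,0.36,0.2,0.83,0.7],
])

```text
clock: 16.8
position: [0.4419, 0.3923, 0.1503]
ee_rot: [0.737, 0.676, 0.0, 0.0]
ft_force: [-0.2, -0.2, 0.4]
grip_width: 0.849
grasp_force: 0.0
```

```bash
python3 -W ignore - <<'E'
from plan import *
plan([(442,394,47,-5,.7,2)])
E
```

```text
now [441.9 392.3 150.3] -4.9 grip 0.849 clk 16.8
[0.011, -0.001, 0.688] 0.003 0.7 x 5
```

>>> carry_out([
  [0,0,0.35,0,0.7],
  [0,0,0.6,0,0.7],
  [0,0,0.687,0,0.7],
  [0,0,0.687,0,0.7],
  [0,0,0.687,0,-0.3],
  [0,0,0.687,0,-0.3],
  [0,0,0.687,0,-0.3],
  [0,0,0.687,0,-0.3],
  [0,0,0.687,0,-0.3],
  [0,0,0.687,0,-0.3],
])

```text
clock: 18.05
position: [0.4422, 0.3947, 0.0488]
ee_rot: [0.736, 0.677, 0.002, -0.0]
ft_force: [-0.3, -0.5, 6.9]
grip_width: 0.614
grasp_force: 38.1
```

>>> carry_out([
  [0,0,-0.03,0,-0.3],
  [0,0,-0.03,0,-0.3],
  [0.027,0.041,-0.03,0,-0.3],
  [0.027,0.041,-0.03,0,-0.3],
  [0.027,0.041,-0.03,0,-0.3],
  [0.027,0.041,-0.01,0,-0.3],
  [0.027,0.041,0,0,-0.3],
  [0.027,0.041,0,0,-0.3],
  [0.027,0.041,0,0,0.6],
  [0.027,0.041,0,0,0.6],
  [0.027,0.041,0,0,0.6],
  [0.027,0.041,0,0,0.6],
  [0.027,0.041,-0.2,0,0.6],
  [0.027,0.041,-0.6,0,0.6],
  [0.027,0.041,-0.9,0,0.6],
  [0.027,0.041,-0.9,0,0.6],
])

```text
clock: 20.05
position: [0.4491, 0.3988, 0.1859]
ee_rot: [0.736, 0.677, 0.004, -0.0]
ft_force: [-0.2, 0.1, -0.7]
grip_width: 0.799
grasp_force: 0.0
```

```bash
python3 -W ignore - <<'E'
from plan import *
plan([(440,230,180,20,1,0),(455,80,180,45,1,1)])
E
```

```text
now [449.1 398.8 185.9] -4.8 grip 0.799 clk 20.05
[-0.563, 0.017, 0.02] -0.414 1 x 3
[-0.554, -0.104, 0.02] -0.414 1 x 3
[-0.974, -0.248, 0.0] -0.833 1 x 5
```

>>> carry_out([
  [-0.56,0.02,0.02,-0.415,1],
  [-0.56,0.02,0.02,-0.415,1],
  [-0.56,0.02,0.02,-0.415,1],
])

```text
clock: 20.42
position: [0.4436, 0.3115, 0.178]
ee_rot: [0.66, 0.752, -0.001, -0.0]
ft_force: [-0.0, 0.3, 0.4]
grip_width: 0.999
grasp_force: 0.0
```

>>> carry_out([
  [-0.55,-0.1,0.02,-0.415,1],
  [-0.55,-0.1,0.02,-0.415,1],
  [-0.55,-0.1,0.02,-0.415,1],
])

```text
clock: 20.8
position: [0.4396, 0.2292, 0.1754]
ee_rot: [0.574, 0.819, -0.0, -0.0]
ft_force: [0.8, 0.2, 0.4]
grip_width: 1.002
grasp_force: 0.0
```

>>> carry_out([
  [-0.97,-0.25,0,-0.83,1],
  [-0.97,-0.25,0,-0.83,1],
  [-0.97,-0.25,0,-0.83,1],
  [-0.97,-0.25,0,-0.83,1],
])

```text
clock: 21.3
position: [0.455, 0.0792, 0.1757]
ee_rot: [0.384, 0.923, -0.0, 0.0]
ft_force: [0.3, -0.1, -0.6]
grip_width: 0.998
grasp_force: 0.0
```

```bash
python3 -W ignore - <<'E'
from meas import *
allm()
plan([(470,-100,180,50,1,0),(491,-230,150,51,1,1),(491,-230,28,51,1,1)])
E
```

```text
scene near 315 [344.7 405.2] [344.6 404.9] [67.  54.5] 81.4
scene mid 297 [444.4 393. ] [444.2 392.9] [71.4 57.5] 84.8
scene far 215 [548.9 384.7] [549.  385.7] [55.2 65.2] 0.7
scene lav 197 [ 490.1 -227.2] [ 491.  -227.6] [52.7 77.9] 51.1
scene guide 0 [nan nan] [0. 0.] [0. 0.] 0.0
scene bed 462 [443.6 -73.2] [444.8 -76.6] [ 94.2 135.1] 66.2
scene stamp 33 [442.2 224.9] [442.9 224.7] [21.2 21.6] 62.1
scene board ((443.4718017578125, 392.6806945800781), (157.4748077392578, 300.3984680175781), 85.92701721191406)
top near 181 [348.8 402.6] [349.6 402.3] [65.2 45.1] 80.7
top mid 198 [447.8 389.8] [448.5 391.7] [72.5 52.3] 80.7
top far 123 [547.3 382.9] [552.6 383.5] [62.1 56.4] 87.0
top lav 0 [nan nan] [0. 0.] [0. 0.] 0.0
top guide 98 [ 448.9 -400.8] [ 455.2 -394.1] [75.3 62.5] 22.3
top bed 0 [nan nan] [0. 0.] [0. 0.] 0.0
top stamp 25 [445.9 224. ] [445.6 223.4] [19.1 17.9] 83.5
top board ((444.9377746582031, 393.7353210449219), (152.93185424804688, 293.0787048339844), 85.16793823242188)
now [454.6  81.9 175.6] 45.0 grip 1.001 clk 21.4
[-0.931, -0.785, -0.029] -0.168 1 x 4
[-0.664, -0.574, 0.2] -0.033 1 x 5
[0.0, 0.0, 0.813] -0.0 1 x 4
```

>>> carry_out([
  [-0.93,-0.78,-0.03,-0.18,1],
  [-0.93,-0.78,-0.03,-0.18,1],
  [-0.93,-0.78,-0.03,-0.18,1],
  [-0.93,-0.78,-0.03,-0.18,1],
])

```text
clock: 21.9
position: [0.4709, -0.1036, 0.1804]
ee_rot: [0.341, 0.94, -0.0, 0.0]
ft_force: [0.3, 0.2, -0.6]
grip_width: 0.999
grasp_force: 0.0
```

```bash
python3 -W ignore - <<'E'
from meas import *
plan([(494,-233,130,50.5,1,1),(494,-233,28,50.5,1,1)])
E
```

```text
now [ 470.9 -103.6  180.4] 50.1 grip 0.999 clk 21.9
[-0.672, -0.562, 0.336] -0.014 1 x 5
[0.0, 0.0, 0.68] -0.0 1 x 4
```

>>> carry_out([
  [-0.67,-0.56,0.33,-0.014,1],
  [-0.67,-0.56,0.33,-0.014,1],
  [-0.67,-0.56,0.33,-0.014,1],
  [-0.67,-0.56,0.33,-0.014,1],
])

```text
clock: 22.4
position: [0.4947, -0.2286, 0.13]
ee_rot: [0.335, 0.942, -0.0, -0.001]
ft_force: [-0.3, -0.3, 0.7]
grip_width: 1.001
grasp_force: 0.0
```

>>> carry_out([
  [0,0,0.35,0,1],
  [0,0,0.6,0,1],
  [0,0,0.69,0,1],
  [0,0,0.69,0,1],
  [0,0,0.69,0,-0.3],
  [0,0,0.69,0,-0.3],
  [0,0,0.69,0,-0.3],
  [0,0,0.69,0,-0.3],
  [0,0,0.69,0,-0.3],
  [0,0,0.69,0,-0.3],
  [0,0,0.69,0,-0.3],
])

```text
clock: 23.78
position: [0.4951, -0.2301, 0.0287]
ee_rot: [0.335, 0.942, 0.0, 0.001]
ft_force: [-1.2, 2.1, 7.5]
grip_width: 0.61
grasp_force: 36.1
```

>>> carry_out([
  [0,0,-0.2,0,-0.3],
  [0,0,-0.5,0,-0.3],
  [0,0,-0.75,0,-0.3],
  [0,0,-0.75,0,-0.3],
  [0,0,-0.75,0,-0.3],
])

```text
clock: 24.4
position: [0.4938, -0.2297, 0.1394]
ee_rot: [0.335, 0.942, 0.0, -0.0]
ft_force: [0.2, -0.2, -0.9]
grip_width: 0.611
grasp_force: 38.3
```

```bash
python3 -W ignore - <<'E'
from meas import *
for n in ("scene","top"):
  p=camera(n); P=pts(p); s=manip.get_obs(); x,y,z=s["position"]
  print(n,"inhand",*own(p,P,x,y,.055,z-.012,z+.007,z-.001), np.median(P[(np.hypot(P[...,0]-x,P[...,1]-y)<.04)&(abs(P[...,2]-z)<.01)][:,2]))
  o=outline_of("lavender_bar_centre",p)
  if o:
    m=o[0]["region"]&(abs(P[...,2]-z)<.008); v,u=np.nonzero(m); X=plane(p,np.c_[u,v],z-.001)*1e3; print("net",len(u),X.mean(0),cv2.minAreaRect(X.astype(np.float32)))
  print("bed",*own(p,P,.447,-.079,.09,.010,.0225,.016)); print("guide",*own(p,P,.452,-.395,.06,.010,.03,.016))
plan([(448.5,-82.5,130,67.5,-.3,2),(448.5,-82.5,45,67.5,-.3,2)])
E
```

```text
scene inhand 202 [ 488.1 -224. ] [ 489.  -222.5] [55.2 81.9] 55.8 0.13704768898032174
net 182 [ 487.28311413 -224.23764324] ((489.19561767578125, -225.0315704345703), (51.28815841674805, 77.28912353515625), 55.81302261352539)
bed 416 [443.5 -72.7] [446.  -76.7] [ 90.9 132.9] 66.7
guide 0 [nan nan] [0. 0.] [0. 0.] 0.0
top inhand 50 [ 469.4 -230.7] [ 469.5 -233.4] [21.2 51.5] 46.8 0.1376575365302476
net 51 [ 471.46088927 -232.19365352] ((474.2743835449219, -234.61216735839844), (19.086143493652344, 60.143341064453125), 50.42831802368164)
bed 0 [nan nan] [0. 0.] [0. 0.] 0.0
guide 116 [ 449.3 -394.2] [ 453.8 -392.9] [81.1 64.7] 23.5
now [ 493.4 -229.8  138.7] 50.8 grip 0.616 clk 24.6
[0.853, 0.572, 0.058] -0.557 -0.3 x 6
[0.0, 0.0, 0.567] -0.0 -0.3 x 5
```

>>> carry_out([
  [0.85,0.57,0.0,-0.55,-0.3],
  [0.85,0.57,0.0,-0.55,-0.3],
  [0.85,0.57,0.0,-0.55,-0.3],
  [0.85,0.57,0.06,-0.55,-0.3],
  [0.85,0.57,0.25,-0.55,-0.3],
  [0.85,0.57,0.25,-0.55,-0.3],
  [0.85,0.57,0.25,-0.55,-0.3],
])

```text
clock: 25.48
position: [0.4495, -0.084, 0.1026]
ee_rot: [0.197, 0.98, -0.0, -0.0]
ft_force: [0.5, 0.4, -1.0]
grip_width: 0.612
grasp_force: 38.2
```

```bash
python3 -W ignore - <<'E'
from meas import *
p=camera("scene"); P=pts(p); s=manip.get_obs(); x,y,z=s["position"]
print("inhand",*own(p,P,x-.003,y+.004,.055,z-.010,z+.004,z-.0027))
o=outline_of("lavender_bar_centre",p)
if o:
    m=o[0]["region"]&(abs(P[...,2]-z)<.008); v,u=np.nonzero(m); X=plane(p,np.c_[u,v],z-.0027)*1e3; print("net",len(u),X.mean(0),cv2.minAreaRect(X.astype(np.float32)))
save(p,"hover.png",(280,215,345,280),9)
plan([(448.5,-82,48,67.2,-.3,2)])
E
```

```text
inhand 214 [444.7 -82.1] [446.9 -82.6] [54.2 74.7] 61.9
net 211 [443.78458054 -82.6779477 ] ((443.7010803222656, -84.86198425292969), (52.88677978515625, 79.14457702636719), 59.806419372558594)
now [449.8 -83.7 103. ] 67.3 grip 0.61 clk 25.57
[0.012, 0.007, 0.367] 0.002 -0.3 x 4
```

View pics/hover.png

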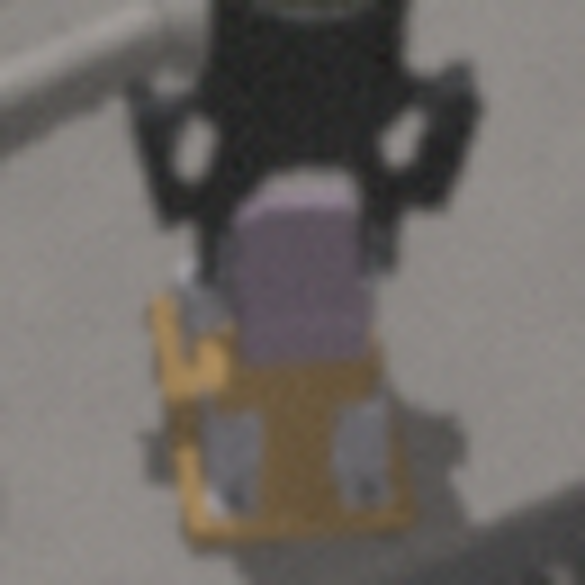

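In the hover crop the bar's front centre is at u≈307 and the post centre at u≈297, so the bar sits about 5 mm too far to -y. I shift it and descend.

```bash
python3 -W ignore - <<'E'
from meas import *
plan([(449.6,-78.4,92,67.2,-.3,2)])
E
```

```text
now [449.8 -83.7 103. ] 67.3 grip 0.61 clk 25.57
[0.015, 0.032, 0.073] 0.002 -0.3 x 4
```

>>> carry_out([
  [0.015,0.032,0.05,0,-0.3],
  [0.015,0.032,0.05,0,-0.3],
  [0.015,0.032,0.05,0,-0.3],
  [0.015,0.032,0.05,0,-0.3],
])

```text
clock: 26.08
position: [0.4491, -0.0779, 0.0949]
ee_rot: [0.197, 0.98, 0.0, 0.0]
ft_force: [0.1, -0.2, -0.8]
grip_width: 0.611
grasp_force: 38.2
```

```bash
python3 -W ignore - <<'E'
from meas import *
for n in ("scene","top"):
  p=camera(n); P=pts(p); s=manip.get_obs(); x,y,z=s["position"]; print(s["position"])
  print("inhand",*own(p,P,x-.003,y+.004,.055,z-.010,z+.004,z-.0027))
  print("bed",*own(p,P,.447,-.079,.09,.010,.0225,.016))
  if n=="scene":save(p,"hover2.png",(280,215,345,280),9)
E
```

```text
[ 0.44908613 -0.07792414  0.09484817]
inhand 212 [442.2 -77.6] [443.3 -79.3] [50.3 80.5] 59.9
bed 286 [426.2 -63.1] [436.8 -73.9] [ 93.9 114.6] 67.3
[ 0.44908901 -0.07791824  0.0948335 ]
inhand 0 [nan nan] [0. 0.] [0. 0.] 0.0
bed 0 [nan nan] [0. 0.] [0. 0.] 0.0
```

View pics/hover2.png

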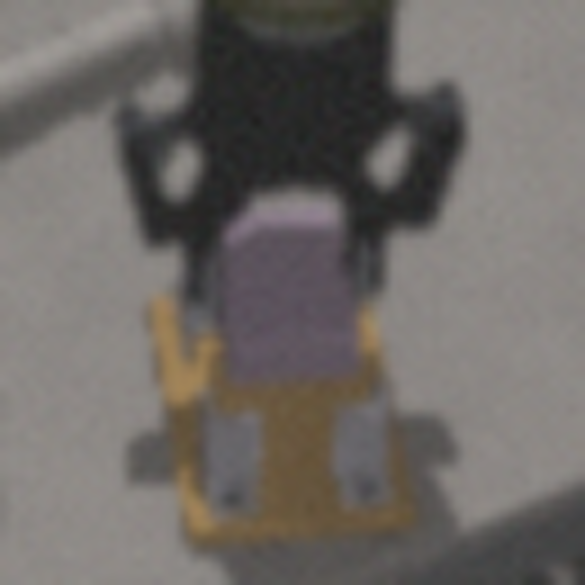

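>>> carry_out([
  [0,0,0.1,0,-0.3],
  [0,0,0.2,0,-0.3],
  [0,0,0.26,0,-0.3],
  [0,0,0.26,0,-0.3],
])

```text
clock: 26.68
position: [0.4483, -0.078, 0.0547]
ee_rot: [0.197, 0.98, -0.0, -0.001]
ft_force: [0.3, -0.3, -1.4]
grip_width: 0.615
grasp_force: 38.3
```

>>> carry_out([
  [0,0,0.04,0,-0.3],
  [0,0,0.06,0,-0.3],
  [0,0,0.06,0,-0.3],
  [0,0,0.06,0,-0.3],
])

```text
clock: 27.18
position: [0.4491, -0.0779, 0.0469]
ee_rot: [0.197, 0.98, 0.0, 0.0]
ft_force: [0.3, 0.3, -1.2]
grip_width: 0.61
grasp_force: 38.3
```

>>> carry_out([
  [0,0,0.01,0,0.7],
  [0,0,0.01,0,0.7],
  [0,0,0.01,0,0.7],
  [0,0,0.01,0,0.7],
  [0,0,-0.2,0,0.7],
  [0,0,-0.6,0,0.7],
  [0,0,-0.9,0,1],
  [0,0,-0.9,0,1],
])

```text
clock: 28.18
position: [0.4509, -0.078, 0.185]
ee_rot: [0.197, 0.98, 0.001, 0.003]
ft_force: [-0.7, 0.0, -0.3]
grip_width: 0.998
grasp_force: 0.0
```

```bash
python3 -W ignore - <<'E'
from meas import *
plan([(450,60,200,5,1,1)])
E
```

```text
now [450.9 -78.  185. ] 67.3 grip 0.998 clk 28.18
[0.12, 0.282, -0.033] 0.692 1 x 3
[0.212, 0.221, -0.033] 0.692 1 x 3
[0.277, 0.131, -0.033] 0.692 1 x 4
```

>>> carry_out([
  [0.12,0.28,-0.03,0.69,1],
  [0.12,0.28,-0.03,0.69,1],
  [0.12,0.28,-0.03,0.69,1],
])

```text
clock: 28.55
position: [0.4482, -0.0319, 0.1854]
ee_rot: [0.369, 0.929, -0.0, -0.001]
ft_force: [-0.8, 0.1, 0.9]
grip_width: 1.004
grasp_force: 0.0
```

>>> carry_out([
  [0.21,0.22,-0.03,0.69,1],
  [0.21,0.22,-0.03,0.69,1],
  [0.21,0.22,-0.03,0.69,1],
])

```text
clock: 28.92
position: [0.4482, 0.013, 0.1902]
ee_rot: [0.529, 0.849, -0.0, -0.0]
ft_force: [-0.4, -1.1, -0.2]
grip_width: 0.994
grasp_force: 0.0
```

>>> carry_out([
  [0.28,0.13,-0.03,0.69,1],
  [0.28,0.13,-0.03,0.69,1],
  [0.28,0.13,-0.03,0.69,1],
])

```text
clock: 29.3
position: [0.4476, 0.059, 0.1949]
ee_rot: [0.672, 0.741, -0.0, -0.0]
ft_force: [0.3, 0.6, -0.3]
grip_width: 1.001
grasp_force: 0.0
```

```bash
python3 -W ignore - <<'E'
from meas import *
out=[]
for n in ("scene","top"):
  p=camera(n); P=pts(p); o=.0015*(n=="top")
  print(n,"lav",*own(p,P,.447,-.079,.05,.036+o,.048+o,.042)); print("bed",*own(p,P,.447,-.079,.09,.010,.0225,.016)); print("guide",*own(p,P,.453,-.394,.06,.010,.03,.016))
  m=(np.hypot(P[...,0]-.447,P[...,1]+.079)<.08)&(P[...,2]>.050+o); nn,l,s,c=cv2.connectedComponentsWithStats(m.astype(np.uint8)); print("posts",[(np.round(plane(p,c[i],.056)[0]*1000,1),s[i,4]) for i in range(1,nn) if s[i,4]>3])
  a,b=pix(p,[.447,-.079,.03]); out.append(cv2.resize(p["img"][b-25:b+25,a-25:a+25][:,:,::-1],None,fx=8,fy=8,interpolation=cv2.INTER_CUBIC))
cv2.imwrite("pics/lavjig.png",np.hstack(out))
E
```

```text
scene lav 176 [448.8 -77.2] [447.7 -75.8] [51.9 69.4] 61.9
bed 225 [423.3 -58.7] [443.5 -76. ] [ 92.4 126.7] 69.2
guide 49 [ 475.7 -378.7] [ 477.  -379.2] [21.8 60.3] 33.1
posts [(array([ 473.3, -119.3]), np.int32(13)), (array([492.6, -65.7]), np.int32(16)), (array([398.6, -86.6]), np.int32(15)), (array([421.4, -37. ]), np.int32(15))]
top lav 26 [473.3 -68.8] [473.9 -68.7] [15.7 32.5] 80.8
bed 24 [405.1 -50.6] [405.1 -50.6] [19.5 23. ] 79.0
guide 131 [ 458.5 -396.2] [ 454.2 -392.5] [78.5 60.2] 21.2
posts [(array([495.2, -62.5]), np.int32(8)), (array([423.3, -38.8]), np.int32(16))]
```

View pics/lavjig.png

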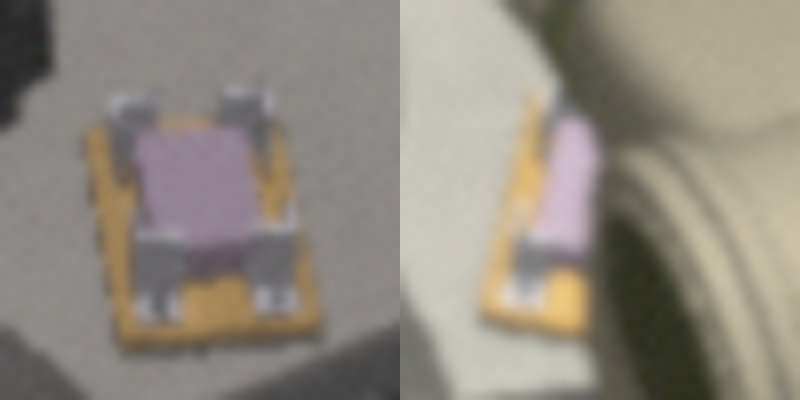

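Lavender is seated inside the four posts (scene crop (195,185)). Next the guide.

```bash
python3 -W ignore - <<'E'
from meas import *
plan([(480,-150,190,-35,1,0),(453,-392.3,130,-67,1,2),(453,-392.3,24,-67,1,2)])
E
```

```text
now [447.6  58.6 195. ] 5.6 grip 1.001 clk 29.4
[-0.703, 0.04, 0.017] 0.676 1 x 3
[-0.645, 0.281, 0.017] 0.676 1 x 3
[-0.713, 0.39, 0.2] 0.533 1 x 4
[-0.578, 0.571, 0.2] 0.533 1 x 6
[0.0, 0.0, 0.707] -0.0 1 x 5
```

>>> carry_out([
  [-0.7,0.04,0.02,0.68,1],
  [-0.7,0.04,0.02,0.68,1],
  [-0.7,0.04,0.02,0.68,1],
])

```text
clock: 29.78
position: [0.4629, -0.0484, 0.1922]
ee_rot: [0.795, 0.606, -0.0, 0.0]
ft_force: [-0.2, -0.2, 0.0]
grip_width: 0.997
grasp_force: 0.0
```

>>> carry_out([
  [-0.64,0.28,0.02,0.68,1],
  [-0.64,0.28,0.02,0.68,1],
  [-0.64,0.28,0.02,0.68,1],
])

```text
clock: 30.15
position: [0.478, -0.1511, 0.1891]
ee_rot: [0.89, 0.456, -0.0, 0.0]
ft_force: [-0.5, 0.1, 0.2]
grip_width: 1.001
grasp_force: 0.0
```

>>> carry_out([
  [-0.71,0.39,0.2,0.53,1],
  [-0.71,0.39,0.2,0.53,1],
  [-0.71,0.39,0.2,0.53,1],
  [-0.71,0.39,0.2,0.53,1],
])

```text
clock: 30.65
position: [0.4643, -0.2673, 0.1589]
ee_rot: [0.943, 0.332, -0.0, -0.001]
ft_force: [0.2, 0.9, 0.7]
grip_width: 1.0
grasp_force: 0.0
```

```bash
python3 -W ignore - <<'E'
from meas import *
plan([(453,-392.3,100,-67,1,2)])
for n in ("scene","top"):
  p=camera(n); P=pts(p); o=.0015*(n=="top")
  m=(np.hypot(P[...,0]-.453,P[...,1]+.393)<.07)&(P[...,2]<.03)&(P[...,2]>-.01); hsv=cv2.cvtColor(p["img"],cv2.COLOR_RGB2HSV)
  m&=(hsv[...,1]>90); m=cv2.morphologyEx(m.astype(np.uint8),cv2.MORPH_CLOSE,np.ones((7,7)))
  v,u=np.nonzero(m)
  if len(u)>10: X=plane(p,np.c_[u,v],.012)*1e3; print(n,len(u),X.mean(0),cv2.minAreaRect(X.astype(np.float32)))
  a,b=pix(p,[.453,-.393,.01]); save(p,f"g_{n}.png",(a-25,b-25,a+25,b+25),8)
cv2.imwrite("pics/g.png",np.hstack([cv2.imread(f"pics/g_{n}.png") for n in("scene","top")]))
E
```

```text
now [ 464.3 -267.3  158.9] -51.2 grip 1.0 clk 30.65
[-0.581, 0.602, 0.393] 0.526 1 x 6
top 114 [ 455.37973143 -394.3076824 ] ((454.9807434082031, -391.3604431152344), (71.85911560058594, 53.67578125), 22.00958251953125)
```

View pics/g.png

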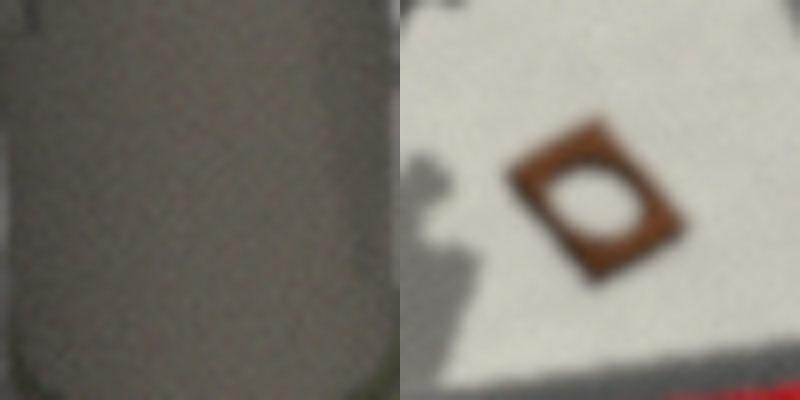

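Top crop shows the guide unobstructed at crop (600,200), long side turned about 22°. I approach it.

>>> carry_out([
  [-0.575,0.61,0.39,0.56,1],
  [-0.575,0.61,0.39,0.56,1],
  [-0.575,0.61,0.39,0.56,1],
  [-0.575,0.61,0.39,0.56,1],
  [-0.575,0.61,0.39,0.56,1],
])

```text
clock: 31.38
position: [0.455, -0.392, 0.1014]
ee_rot: [0.982, 0.19, 0.001, -0.0]
ft_force: [0.7, 0.0, 0.0]
grip_width: 0.996
grasp_force: 0.0
```

>>> carry_out([
  [0,0,0.3,0,1],
  [0,0,0.45,0,1],
  [0,0,0.5,0,1],
  [0,0,0.5,0,1],
])

```text
clock: 31.88
position: [0.4543, -0.3932, 0.0265]
ee_rot: [0.982, 0.189, 0.0, 0.0]
ft_force: [0.4, 0.5, -0.5]
grip_width: 0.997
grasp_force: 0.0
```

>>> carry_out([
  [0,0,0.03,0,1],
  [0,0,0.03,0,0],
  [0,0,0.03,0,0],
  [0,0,0.03,0,-0.2],
  [0,0,0.03,0,-0.2],
  [0,0,0.03,0,-0.2],
  [0,0,0.03,0,-0.2],
  [0,0,0.03,0,-0.2],
], force=30)

```text
clock: 32.88
position: [0.4537, -0.394, 0.0222]
ee_rot: [0.982, 0.188, 0.0, -0.0]
ft_force: [-2.0, 3.3, 7.2]
grip_width: 0.678
grasp_force: 30.5
```

>>> carry_out([
  [0,0,-0.1,0,-0.2],
  [0,0,-0.4,0,-0.2],
  [0,0,-0.75,0,-0.2],
  [0,0,-0.75,0,-0.2],
  [0,0,-0.75,0,-0.2],
])

```text
clock: 33.5
position: [0.4534, -0.3937, 0.1338]
ee_rot: [0.982, 0.188, 0.0, -0.0]
ft_force: [0.7, 0.1, -0.8]
grip_width: 0.678
grasp_force: 32.5
```

```bash
python3 -W ignore - <<'E'
from meas import *
for n in ("scene","top"):
  p=camera(n); P=pts(p); s=manip.get_obs(); x,y,z=s["position"]; hsv=cv2.cvtColor(p["img"],cv2.COLOR_RGB2HSV)
  m=(np.hypot(P[...,0]-x,P[...,1]-y)<.06)&(P[...,2]>z-.03)&(P[...,2]<z+.02)&(hsv[...,1]>90)
  print(n,"red px",m.sum(), "z pct",np.round(np.percentile(P[m][:,2],[5,50,95]),3) if m.any() else "", np.round(P[m].mean(0),3) if m.any() else "")
plan([(470,-250,150,-100,-.2,0),(448.8,-78.5,130,-112.5,-.2,2)])
E
```

```text
scene red px 1 z pct [0.127 0.127 0.127] [ 0.432 -0.427  0.127]
top red px 48 z pct [0.119 0.129 0.134] [ 0.436 -0.405  0.128]
now [ 453.  -393.3  132.7] -68.3 grip 0.679 clk 33.6
[0.229, -0.423, -0.058] 0.528 -0.2 x 3
[0.105, -0.469, -0.058] 0.528 -0.2 x 3
[-0.169, -0.551, 0.067] 0.208 -0.2 x 3
[-0.228, -0.529, 0.067] 0.208 -0.2 x 5
```

>>> carry_out([
  [0.23,-0.42,-0.06,0.53,-0.2],
  [0.23,-0.42,-0.06,0.53,-0.2],
  [0.23,-0.42,-0.06,0.53,-0.2],
])

```text
clock: 33.98
position: [0.4624, -0.3212, 0.1419]
ee_rot: [0.999, 0.052, -0.001, -0.0]
ft_force: [0.4, -0.0, 0.1]
grip_width: 0.676
grasp_force: 32.5
```

>>> carry_out([
  [0.1,-0.47,-0.06,0.53,-0.2],
  [0.1,-0.47,-0.06,0.53,-0.2],
  [0.1,-0.47,-0.06,0.53,-0.2],
])

```text
clock: 34.35
position: [0.4701, -0.2506, 0.1514]
ee_rot: [0.996, -0.086, -0.0, 0.0]
ft_force: [0.2, 0.2, 0.4]
grip_width: 0.677
grasp_force: 32.6
```

>>> carry_out([
  [-0.17,-0.55,0.07,0.21,-0.2],
  [-0.17,-0.55,0.07,0.21,-0.2],
  [-0.17,-0.55,0.07,0.21,-0.2],
])

```text
clock: 34.72
position: [0.4591, -0.1651, 0.1409]
ee_rot: [0.99, -0.14, -0.0, -0.0]
ft_force: [-0.6, 0.1, -1.1]
grip_width: 0.672
grasp_force: 32.6
```

```bash
python3 -W ignore - <<'E'
from meas import *
plan([(448.8,-78.5,95,-112.5,-.2,2)])
E
```

```text
now [ 459.1 -165.1  140.9] -106.1 grip 0.672 clk 34.73
[-0.226, -0.536, 0.306] 0.212 -0.2 x 5
```

>>> carry_out([
  [-0.225,-0.535,0.1,0.21,-0.2],
  [-0.225,-0.535,0.3,0.21,-0.2],
  [-0.225,-0.535,0.3,0.21,-0.2],
  [-0.225,-0.535,0.3,0.21,-0.2],
  [-0.225,-0.535,0.3,0.21,-0.2],
])

```text
clock: 35.35
position: [0.4504, -0.0806, 0.097]
ee_rot: [0.98, -0.198, 0.001, 0.0]
ft_force: [-0.7, 0.6, -1.1]
grip_width: 0.677
grasp_force: 32.7
```

```bash
python3 -W ignore - <<'E'
from meas import *
p=camera("scene"); P=pts(p); s=manip.get_obs(); x,y,z=s["position"]; print(s["position"]*1e3,s["ee_rot"])
hsv=cv2.cvtColor(p["img"],cv2.COLOR_RGB2HSV)
m=(np.hypot(P[...,0]-x+.003,P[...,1]-y-.003)<.055)&(P[...,2]>z-.011)&(P[...,2]<z+.004)
v,u=np.nonzero(m); print(len(u),np.median(P[m][:,2]))
m=cv2.morphologyEx(m.astype(np.uint8),cv2.MORPH_OPEN,np.ones((3,3)));v,u=np.nonzero(m);X=plane(p,np.c_[u,v],z-.006)*1e3; print(X.mean(0),cv2.minAreaRect(X.astype(np.float32)))
save(p,"hover3.png",(280,210,345,275),9)
E
```

```text
[450.26452091 -80.25718088  96.90937805] [ 9.80273472e-01 -1.97644815e-01  6.68418045e-04  4.32368391e-06]
190 0.09157842966259629
[444.28976588 -80.00904455] ((448.1905212402344, -77.90276336669922), (65.08779907226562, 74.58981323242188), 61.843788146972656)
```

View pics/hover3.png

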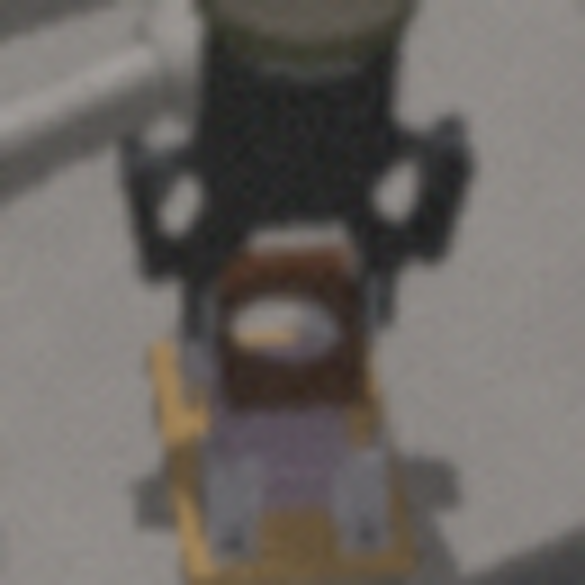

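```bash
python3 -W ignore - <<'E'
from meas import *
p=camera("scene")
L=np.array([np.cos(np.radians(-22.5)),np.sin(np.radians(-22.5))]); N=np.array([-L[1],L[0]]); J=np.array([445.5,-76.9])
for nm,uv,z,off in (("hole",(311.2,246.2),.083,0),("front",(312.2,254.5),.075,-37.5)):
  X=plane(p,uv,z)[0]*1e3; print(nm,X,"L",(X-J)@L-off,"N",(X-J)@N)
# posts fronts: bases of bed front edge
for nm,uv in (("bedL",(280+190/9-.5,210+578/9-.5)),):
  X=plane(p,uv,.016)[0]*1e3; print(nm,(X-J)@L,(X-J)@N)
plan([(449,-79,80,-112.5,-.2,2)])
E
```

```text
hole [450.62291613 -80.61505014] L 6.154645498091472 N -1.471803659060552
front [420.18573655 -67.03284671] L 10.336674024631783 N -0.5712882576286749
bedL -62.260815427686985 44.29712074102484
now [450.1 -79.9  96.8] -112.8 grip 0.675 clk 35.45
[-0.009, -0.003, 0.112] -0.009 -0.2 x 4
```

>>> carry_out([
  [-0.014,-0.007,0.06,0,-0.2],
  [-0.014,-0.007,0.11,0,-0.2],
  [-0.014,-0.007,0.14,0,-0.2],
  [-0.014,-0.007,0.16,0,-0.2],
  [-0.014,-0.007,0.16,0,-0.2],
])

```text
clock: 36.08
position: [0.448, -0.077, 0.0721]
ee_rot: [0.98, -0.197, -0.0, 0.0]
ft_force: [-1.1, 0.2, -0.9]
grip_width: 0.674
grasp_force: 32.7
```

>>> carry_out([
  [0,0,0.015,0,-0.2],
  [0,0,0.03,0,-0.2],
  [0,0,0.03,0,-0.2],
])

```text
clock: 36.45
position: [0.448, -0.0769, 0.0676]
ee_rot: [0.98, -0.197, -0.0, -0.0]
ft_force: [0.5, -0.4, -0.4]
grip_width: 0.677
grasp_force: 32.7
```

Inside the posts with no contact force. Lower the last bit, release, retreat.

>>> carry_out([
  [0,0,0.015,0,-0.2],
  [0,0,0.015,0,-0.2],
  [0,0,0.015,0,0.6],
  [0,0,0.015,0,0.7],
  [0,0,0.015,0,0.7],
  [0,0,0.015,0,0.7],
  [0,0,-0.2,0,0.7],
  [0,0,-0.6,0,0.7],
  [0,0,-0.85,0,1],
  [0,0,-0.85,0,1],
])

```text
clock: 37.7
position: [0.4497, -0.0769, 0.1976]
ee_rot: [0.98, -0.197, 0.002, -0.002]
ft_force: [-0.6, 0.3, -1.3]
grip_width: 0.999
grasp_force: 0.0
```

```bash
python3 -W ignore - <<'E'
from meas import *
plan([(450,80,190,-60,1,0),(446,224,130,-30,1,1)])
E
```

```text
now [449.7 -76.9 197.6] -112.7 grip 0.999 clk 37.7
[-0.201, -0.483, 0.025] -0.878 1 x 4
[0.034, -0.522, 0.025] -0.878 1 x 4
[0.457, -0.845, 0.4] -1.0 1 x 5
```

>>> carry_out([
  [-0.2,-0.48,0.03,-0.62,1],
  [-0.2,-0.48,0.03,-0.62,1],
  [-0.2,-0.48,0.03,-0.62,1],
  [-0.2,-0.48,0.03,-0.62,1],
])

```text
clock: 38.2
position: [0.4481, -0.0001, 0.1903]
ee_rot: [0.999, -0.038, -0.0, 0.0]
ft_force: [-0.1, -1.0, -0.1]
grip_width: 0.998
grasp_force: 0.0
```

>>> carry_out([
  [0,-0.52,0.03,-0.62,0.4],
  [0,-0.52,0.03,-0.62,0.4],
  [0,-0.52,0.03,-0.62,0.4],
  [0,-0.52,0.03,-0.62,0.4],
])

```text
clock: 38.7
position: [0.454, 0.077, 0.1862]
ee_rot: [0.992, 0.123, -0.0, 0.0]
ft_force: [-0.2, 0.1, -0.1]
grip_width: 0.699
grasp_force: 0.0
```

```bash
python3 -W ignore - <<'E'
from meas import *
out=[]
L=np.array([np.cos(np.radians(-22.5)),np.sin(np.radians(-22.5))]); N=np.array([-L[1],L[0]])
for n in ("scene","top"):
  p=camera(n); P=pts(p); o=.0015*(n=="top")
  hsv=cv2.cvtColor(p["img"],cv2.COLOR_RGB2HSV)
  print(n,"guide",*own(p,P,.447,-.079,.05,.048,.064,.058)); print("bed",*own(p,P,.447,-.079,.09,.010,.0225,.016)); print("stamp",*own(p,P,.442,.225,.03,.050+o,.09,.057))
  r=(hsv[...,2]>hsv[...,2].min())&(np.hypot(P[...,0]-.447,P[...,1]+.077)<.024); 
  m=(np.hypot(P[...,0]-.447,P[...,1]+.079)<.03)&(hsv[...,0]>120)&(hsv[...,0]<170); v,u=np.nonzero(m); 
  if len(u): print("lav thru hole",len(u),plane(p,np.c_[u,v],.05).mean(0)*1e3)
  a,b=pix(p,[.447,-.079,.03]); out.append(cv2.resize(p["img"][b-25:b+25,a-25:a+25][:,:,::-1],None,fx=8,fy=8,interpolation=cv2.INTER_CUBIC))
cv2.imwrite("pics/gj.png",np.hstack(out))
plan([(446,223.5,120,-75,.4,2),(446,223.5,50,-75,.4,1)])
E
```

```text
scene guide 191 [445.4 -76.3] [445.6 -75.4] [58.8 91.8] 66.2
bed 241 [424.8 -58.5] [444.7 -77.3] [ 93.9 131.1] 67.3
stamp 36 [441.5 225.5] [442.8 224.5] [21.6 21.6] 62.1
lav thru hole 94 [349.1476152  -11.16838464]
top guide 0 [nan nan] [0. 0.] [0. 0.] 0.0
bed 9 [408.2 -17.5] [408.2 -17.5] [7.8 9.1] 79.5
stamp 22 [447.  223.2] [447.6 223. ] [19.5 13.3] 80.8
now [454.   77.3 186.3] -75.8 grip 0.702 clk 38.8
[0.188, -0.958, 0.442] -0.026 0.4 x 6
[0.0, 0.0, 0.467] -0.0 0.4 x 4
```

View pics/gj.png

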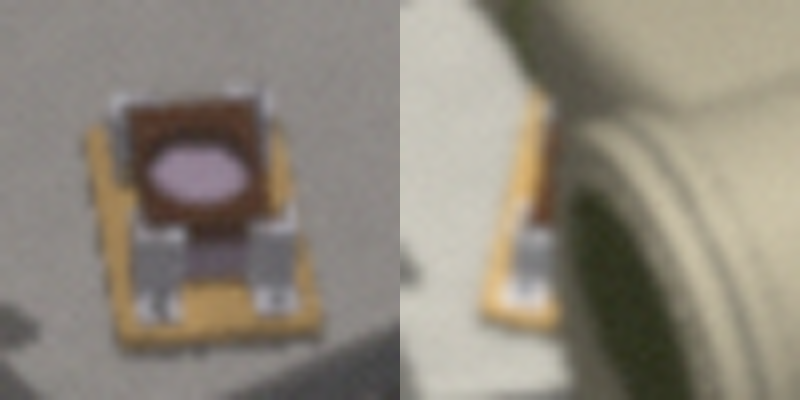

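Guide lies inside the posts, with the lavender bar visible through its hole at crop (198,172). Next the brown stamp.

>>> carry_out([
  [0.19,-0.96,0.2,0,0.4],
  [0.19,-0.96,0.3,0,0.4],
  [0.19,-0.96,0.44,0,0.4],
  [0.19,-0.96,0.44,0,0.4],
  [0.19,-0.96,0.44,0,0.4],
  [0.19,-0.96,0.44,0,0.4],
])

```text
clock: 39.55
position: [0.4463, 0.2243, 0.1213]
ee_rot: [0.992, 0.125, 0.001, -0.001]
ft_force: [-0.1, -0.3, 0.5]
grip_width: 0.699
grasp_force: 0.0
```

>>> carry_out([
  [0,0,0.25,0,0.4],
  [0,0,0.42,0,0.4],
  [0,0,0.46,0,0.4],
  [0,0,0.46,0,0.4],
])

```text
clock: 40.05
position: [0.4459, 0.2251, 0.052]
ee_rot: [0.992, 0.126, 0.0, -0.0]
ft_force: [0.2, -0.4, 0.5]
grip_width: 0.696
grasp_force: 0.0
```

>>> carry_out([
  [0,0,0,0,-0.8],
  [0,0,0,0,-0.8],
  [0,0,0,0,-0.8],
  [0,0,0,0,-0.8],
  [0,0,0,0,-0.8],
  [0,0,0,0,-0.8],
  [0,0,0,0,-0.8],
  [0,0,0,0,-0.8],
], force=30)

```text
clock: 41.05
position: [0.4461, 0.2257, 0.0521]
ee_rot: [0.992, 0.126, 0.001, -0.0]
ft_force: [0.1, -1.6, 8.6]
grip_width: 0.26
grasp_force: 29.2
```

>>> carry_out([
  [0,0,-0.1,0,-0.8],
  [0,0,-0.4,0,-0.8],
  [0,0,-0.75,0,-0.8],
  [0,0,-0.85,0,-0.8],
  [0,0,-0.85,0,-0.8],
])

```text
clock: 41.68
position: [0.4455, 0.2257, 0.1795]
ee_rot: [0.992, 0.126, 0.001, -0.001]
ft_force: [-0.5, 0.7, -1.6]
grip_width: 0.256
grasp_force: 29.6
```

```bash
python3 -W ignore - <<'E'
from meas import *
p=camera("scene"); P=pts(p); s=manip.get_obs(); x,y,z=s["position"]
m=(np.hypot(P[...,0]-x,P[...,1]-y)<.03)&(P[...,2]>z-.055)&(P[...,2]<z-.02)
print(m.sum(),np.round(np.percentile(P[m],[3,50,97],axis=0)*1e3))
a,b=pix(p,[x,y,z-.02]); save(p,"st.png",(a-30,b-30,a+30,b+30),9)
plan([(450,80,190,-95,-.8,0),(449.3,-77.8,150,-112,-.8,2)])
E
```

```text
85 [[424. 207. 131.]
 [434. 226. 141.]
 [448. 242. 155.]]
now [445.  225.4 178.3] -75.5 grip 0.265 clk 41.73
[-0.21, 0.947, -0.078] 0.651 -0.8 x 4
[0.044, 0.524, 0.133] 0.283 -0.8 x 3
[0.121, 0.512, 0.133] 0.283 -0.8 x 5
```

View pics/st.png

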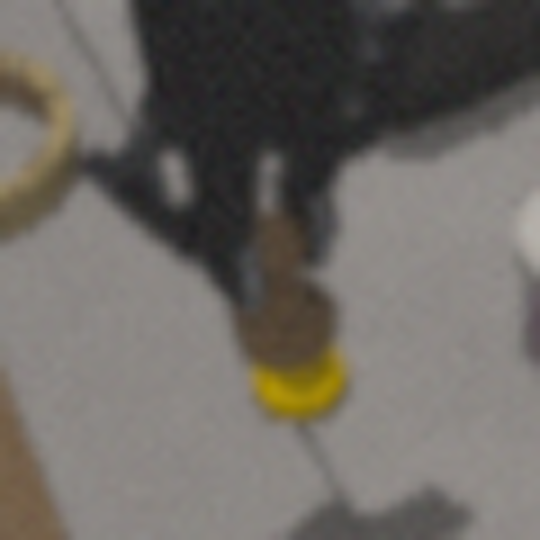

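The brown stamp is held upright at crop (290,290), with the yellow look-alike still standing in the background. Carry it to the jig.

>>> carry_out([
  [-0.21,0.95,-0.08,0.65,-0.8],
  [-0.21,0.95,-0.08,0.65,-0.8],
  [-0.21,0.95,-0.08,0.65,-0.8],
  [-0.21,0.95,-0.08,0.65,-0.8],
])

```text
clock: 42.22
position: [0.4501, 0.0784, 0.1898]
ee_rot: [0.999, -0.044, -0.001, 0.0]
ft_force: [0.1, 0.8, -0.8]
grip_width: 0.26
grasp_force: 29.7
```

>>> carry_out([
  [0.04,0.52,0.13,0.28,-0.8],
  [0.04,0.52,0.13,0.28,-0.8],
  [0.04,0.52,0.13,0.28,-0.8],
])

```text
clock: 42.6
position: [0.4493, 0.0016, 0.1704]
ee_rot: [0.993, -0.116, -0.001, 0.001]
ft_force: [1.2, 1.1, -0.6]
grip_width: 0.258
grasp_force: 29.8
```

```bash
python3 -W ignore - <<'E'
from meas import *
plan([(449.3,-77.8,125,-112,-.8,2)])
E
```

```text
now [449.3   1.6 170.4] -103.4 grip 0.258 clk 42.6
[0.122, 0.515, 0.303] 0.288 -0.8 x 5
```

>>> carry_out([
  [0.12,0.515,0.0,0.29,-0.8],
  [0.12,0.515,0.15,0.29,-0.8],
  [0.12,0.515,0.3,0.29,-0.8],
  [0.12,0.515,0.3,0.29,-0.8],
  [0.12,0.515,0.3,0.29,-0.8],
])

```text
clock: 43.22
position: [0.4499, -0.0768, 0.1268]
ee_rot: [0.982, -0.191, 0.0, 0.0]
ft_force: [0.5, -0.6, 0.0]
grip_width: 0.261
grasp_force: 29.8
```

```bash
python3 -W ignore - <<'E'
from meas import *
p=camera("scene"); P=pts(p); s=manip.get_obs(); x,y,z=s["position"]; print(s["position"]*1e3)
m=(np.hypot(P[...,0]-x+.004,P[...,1]-y)<.028)&(P[...,2]>z-.056)&(P[...,2]<z-.026); v,u=np.nonzero(m); print("foot u",np.percentile(u,[2,50,98]),"v",np.percentile(v,[2,98]),len(u))
# expected foot columns/rows for centre at scene frame guess vs guide hole
for nm,X in (("foot if at TCP-b",(x-.0044,y+.0019,z-.040)),("hole top",(.4454,-.0763,.058))): print(nm,pix(p,X))
save(p,"st2.png",(280,205,345,270),9)
E
```

```text
[450.06051529 -76.97178987 126.94884132]
foot u [306. 311. 316.] v [245. 252.] 69
foot if at TCP-b [311, 247]
hole top [311, 252]
```

View pics/st2.png

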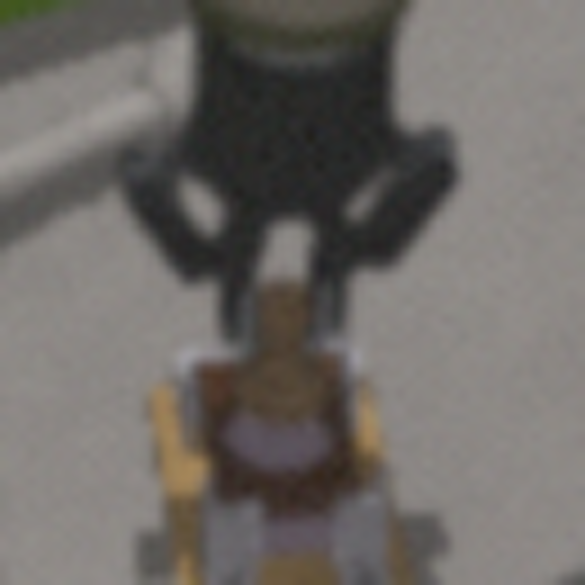

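Foot centre (u≈282) sits over the hole centre (u≈278). Lower in steps.

>>> carry_out([
  [-0.01,0,0.05,0,-0.8],
  [-0.01,0,0.1,0,-0.8],
  [-0.01,0,0.14,0,-0.8],
  [-0.01,0,0.16,0,-0.8],
  [-0.01,0,0.16,0,-0.8],
])

```text
clock: 43.9
position: [0.4478, -0.0776, 0.102]
ee_rot: [0.981, -0.192, -0.0, 0.0]
ft_force: [-0.0, 0.9, -1.8]
grip_width: 0.261
grasp_force: 29.8
```

>>> carry_out([
  [0,0,0.02,0,-0.8],
  [0,0,0.04,0,-0.8],
  [0,0,0.045,0,-0.8],
  [0,0,0.045,0,-0.8],
])

```text
clock: 44.4
position: [0.4479, -0.0775, 0.0954]
ee_rot: [0.981, -0.192, -0.0, -0.0]
ft_force: [-0.2, 0.0, -0.3]
grip_width: 0.259
grasp_force: 29.8
```

>>> carry_out([
  [0,0,0.007,0,-0.8],
  [0,0,0.007,0,-0.8],
  [0,0,0.007,0,-0.3],
  [0,0,0.007,0,-0.2],
  [0,0,0.007,0,0.1],
  [0,0,0.007,0,0.1],
  [0,0,0.007,0,0.1],
  [0,0,-0.2,0,0.1],
  [0,0,-0.5,0,0.1],
  [0,0,-0.7,0,0.1],
  [0,0,-0.7,0,0.1],
])

```text
clock: 45.78
position: [0.4492, -0.0773, 0.2023]
ee_rot: [0.981, -0.192, 0.002, -0.001]
ft_force: [-0.2, -1.1, -0.2]
grip_width: 0.551
grasp_force: 0.0
```

>>> carry_out([
  [-0.2,-0.5,0,0,0.1],
  [-0.4,-0.9,0,0,0.1],
  [-0.4,-0.9,0,0,0.1],
  [-0.4,-0.9,0,0,0.1],
])

```text
clock: 46.28
position: [0.4425, 0.0716, 0.1994]
ee_rot: [0.982, -0.19, -0.001, 0.001]
ft_force: [-0.8, -0.3, -0.8]
grip_width: 0.552
grasp_force: 0.0
```

```bash
python3 -W ignore - <<'E'
from meas import *
allm()
p=camera("scene"); save(p,"end.png",(140,200,360,350),3.6)
P=pts(p); m=(np.hypot(P[...,0]-.447,P[...,1]+.079)<.04)&(P[...,2]>.07)&(P[...,2]<.12); print("stamp",m.sum(),np.round(np.percentile(P[m],[5,50,95],axis=0)*1e3))
E
```

```text
scene near 312 [344.9 405.2] [345.  404.8] [67.  53.6] 81.2
scene mid 303 [444.1 392.8] [443.7 393. ] [71.9 58. ] 84.3
scene far 237 [547.7 385.5] [547.8 385.5] [57.7 64.9] 0.7
scene lav 0 [nan nan] [0. 0.] [0. 0.] 0.0
scene guide 0 [nan nan] [0. 0.] [0. 0.] 0.0
scene bed 200 [427.2 -55.7] [444.2 -77.2] [ 92.9 132.8] 67.7
scene stamp 0 [nan nan] [0. 0.] [0. 0.] 0.0
scene board ((443.37493896484375, 392.76641845703125), (157.40415954589844, 300.4867858886719), 85.82672882080078)
top near 166 [347.1 404.5] [347.7 403.1] [66.1 44.1] 86.6
top mid 209 [448.9 391.6] [448.6 392.3] [72.2 52.3] 80.7
top far 140 [554.1 383.9] [555.3 382. ] [63.8 51.1] 80.8
top lav 0 [nan nan] [0. 0.] [0. 0.] 0.0
top guide 0 [nan nan] [0. 0.] [0. 0.] 0.0
top bed 56 [425.5 -49.6] [438.4 -59. ] [46.9 91.2] 79.2
top stamp 0 [nan nan] [0. 0.] [0. 0.] 0.0
top board ((446.07373046875, 392.1957092285156), (154.97361755371094, 298.8426818847656), 85.7198257446289)
stamp 46 [[434. -85.  76.]
 [441. -73.  95.]
 [453. -67. 105.]]
```

View pics/end.png

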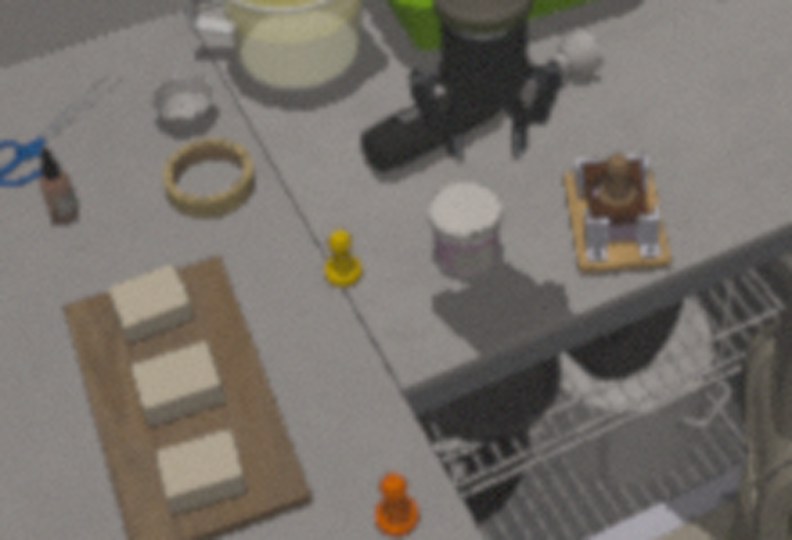

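All in place: three bars on the board with the middle one at crop (178,380), and the stamp upright in the guide's hole at (617,180).

```bash
python3 -c "
from h import *
print(ticket.hand_in())"
```

```text
the job is handed in; nothing more can be done
None
```

The changeover is finished and handed in at about 46 s. By camera, the cream bar lies within about 3 mm of the middle of the gap on the pine board. The lavender bar and guide are in the jig, and the stamp stands upright in the guide's hole. I had to re-grip the cream bar once on the board to centre it.

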